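Load the tube mixer, wedge the row tight and tag it ready

ROBOT

A 6-joint arm with a two-finger parallel gripper is mounted at the origin on the work surface. World frame = base frame: x ahead of the robot, y to its left, z up, the work surface at z = 0. Lengths are in mm, angles in degrees, forces in N, time in s.
With the tool pointing down it reaches from about 300 to 775 mm from the base axis. Payload 14.6 kg.
Tool frame: the origin (TCP) lies midway between the tips of the shut fingers; the grasp point (between the pads) lies 19 mm behind it; x points along the fingers, y is the direction in which the jaws open and shut, and the axes are right-handed (so a half turn about x gives the same grasp; the last joint's range is limited). The gripper opens to 85 mm and grips with 20 to 120 N. Pads are 22 mm wide; open, the fingers measure 114 mm over their backs; the gripper's body (76 mm by 85 mm) begins 54 mm behind the grasp point. The pads swing forward as they close: fully open they stand 13 mm farther back than shut.
Start: joints at [61.329, 17.183, 87.147, -0, 75.671, -3.816], TCP at [231.173, 499.047, 231.281] pointing down, gripper open.
Joint ranges: [-173.82, 173.82], [-45.26, 126.66], [13.44, 144.39], [-59.66, 239.66], [0, 175.72], [-146.38, 146.38]. Speed limits (degrees/s): [127.2, 127.2, 147.25, 180, 180, 180].

INTERFACE

Orientations are given as a 3x3 rotation matrix whose columns are the frame's x, y, z axes.
In Python, from rig import ctrl, eyes gives the robot as it stands.
- The arm moves only by the tool step_arm, never from a script. Its arguments are lists of equal length, an entry for each row: "claw": the gripper command: -1 is shut, 1 is fully open, values between are in proportion; "delta_pos": the shift along the world's x, y, z in m, a list of three; "twist": the turn, a rotation vector about the world's x, y, z in rad, a list of three. In form: {"claw": [claw, ...], "delta_pos": [[x, y, z], ...], "twist": [[rx, ry, rz], ...]}. A call has 1 to 10 rows; each row shifts and turns the commanded pose from where the row before left it; what a row does not reach is not made up. A row lasts 1/10 s, in which the tool goes at most 50 mm and 8.59 degrees, less where a joint would pass 70% of its speed; a pose out of reach is approached as far as the arm can. A call with a gripper value outside its range is refused whole. The fingers move at their own pace and stop on an object; the grip force is fixed at half the most. Time passes only in rows, so rows that do not move let the fingers close. It gives the time, the measured TCP pose, the force and the opening at its end, in the units of the state.
- ctrl.state(): the state, without advancing time (a new reading comes with each control period).
- eyes.snapshot(name): name is "scene" or "top" or "wrist"; returns a dict with "frame" (384x512x3 uint8, red, green, blue), "vfov" (degrees; the focal length in pixels is half the picture's height over the tangent of half this angle, whatever the lens; pixels are square), "cx", "cy" (the principal point, pixels), "k1" (the pictures are not rectified: a ray, as slopes to the right and down, at radius r is drawn at 1 + k1 r^2 times it, then the intrinsics apply), "eye" and "rotation" of the camera in the world. Camera axes: x right, y up, looking along -z (the intrinsics and any distortion apply to the point x, -y, -z); pixel columns grow to the right and rows downward; lengths in mm; the calibration is good to about 2 mm. A picture is of the moment at which its call begins. There is no depth.
- ctrl.sign_off(): hands the job in, once; it reports no verdict.
The state is a dict: "clock": time; "q": joint angles; "qvel": joint speeds; "joint_efforts": joint torques, N m; "eef_pos": TCP position; "orientation": TCP orientation; "contact_force": force on the tool from outside, world axes, zero at the start; "moment": the same for the moment, N m; "width": opening from 0.0 (shut) to 1.0 (fully open).
Only numpy, scipy, OpenCV 4.12 (cv2) and the standard library are available. Lean on these libraries where they do the work, as an engineer would, in place of code of your own. Each camera call takes 0.05 s, during which the arm holds its last target.

TASK

Clear the spent cassette (black with dark grey caps) out of the mixer's carrier and stand it upright in the blue tray. Stand every fresh cassette (white with coloured caps) upright in the carrier, fill the places left over with plain yellow blanks so that four blocks stand in the row, and push the orange wedge into the last gap, down to the bed, so that the row is clamped tight against the sprung red pad. Only once the row is locked, hang the green tag by its eye on the hook of the post; leave the bottle, beaker, jar and eraser alone.

Things in the scene. Friction and masses are not known exactly. Their poses are not given: they have to be found in the camera images.
- bed (a point): Fixed point on the white bed (30 mm above the table) of the grey mixer's carrier (housing 130 x 300 mm), on its centre line. The row stands on the bed along this frame's y, open from above: sprung red pad at the -y end (face at y -100 mm), sloped stop at the +y end. Side rails 12 mm high, 62 mm apart inside. Bed, rails and stop are slippery (friction about 0.25).
- stop_foot (a point): Fixed point where the face of the aluminium sloped stop meets the bed, y +85 mm of bed, same axes. The face is 62 mm wide and 72 mm high and leans away (towards +y) by 15 degrees from vertical, going up. Between untouched pad and stop there are 185 mm at the bed: four blocks (160 mm) and the last gap for the wedge.
- pad (a joint): How far the sprung red pad is pushed in towards -y of bed, in m: 0 untouched, 0.012 its limit; the spring gives 1.4 N at 0 and 5 N at 5 mm. About 0.005 when a full row is locked by the wedge. Pad 56 mm wide, its top 54 mm above the bed, before a dark block 60 mm high above the bed.
- cas1_mid (a point): Centre of a fresh cassette: upright white block with six violet tube caps on top, 56 mm (its x) x 40 mm (its y) x 72 mm high, about 0.17 kg, heavy at the foot; the point is 36 mm above its underside; z up. Its 56 mm lies across the carrier, its 40 mm along the row (either way round). May be absent (None).
- cas2_mid (a point): Centre of a fresh cassette: upright white block with six sky-blue tube caps on top, 56 mm (its x) x 40 mm (its y) x 72 mm high, about 0.17 kg, heavy at the foot; the point is 36 mm above its underside; z up. Its 56 mm lies across the carrier, its 40 mm along the row (either way round). May be absent (None).
- cas3_mid (a point): Centre of a fresh cassette: upright white block with six magenta tube caps on top, 56 mm (its x) x 40 mm (its y) x 72 mm high, about 0.17 kg, heavy at the foot; the point is 36 mm above its underside; z up. Its 56 mm lies across the carrier, its 40 mm along the row (either way round). May be absent (None).
- cas4_mid (a point): Centre of a fresh cassette: upright white block with six red tube caps on top, 56 mm (its x) x 40 mm (its y) x 72 mm high, about 0.17 kg, heavy at the foot; the point is 36 mm above its underside; z up. Its 56 mm lies across the carrier, its 40 mm along the row (either way round). May be absent (None).
- blank1_mid (a point): Centre of a plain yellow blank, a filler block of the cassettes' size (56 mm x 40 mm x 72 mm high, about 0.17 kg, heavy at the foot); the point is 36 mm above its underside; z up. Blanks not needed stay anywhere on the table.
- blank2_mid (a point): Centre of a plain yellow blank, a filler block of the cassettes' size (56 mm x 40 mm x 72 mm high, about 0.17 kg, heavy at the foot); the point is 36 mm above its underside; z up. Blanks not needed stay anywhere on the table.
- spent_mid (a point): Centre of the spent cassette: same block (56 x 40 x 72 mm), black with dark grey caps; it starts upright in the carrier, its x across the row; the point is 36 mm above its underside.
- wedge_mid (a point): Point in the wedge 55 mm above its foot, over the middle of the foot; z up. Wedge upright, 50 mm wide (its x), 110 mm high, 0.16 kg: orange up to 75 mm, then a black grip. -y face flat and vertical, 15 mm from the point; +y face slopes out going up, 15 degrees, from y +15 mm at the foot to +35 mm at 75 mm. Black grip 50 mm (x) x 38 mm (y -13 to +25 mm), 75 to 110 mm up.
- wedge: The wedge again; origin at the centre of its 30 x 50 mm foot. Flat face to the row, slope to the stop (its y along bed's y). With blocks close together it slides in to about 20 mm above the bed, then needs a push of 8 to 18 N straight down till the foot is on the bed, and stays. Home, its origin is at about y +70 mm of bed.
- tray_in (a point): Centre of the inner floor of the blue tray, 5 mm above the table, inside 130 mm (x) x 150 mm (y), walls up to 25 mm above the table; fixed.
- tag_mid (a point): Centre of the green tag and of its eye. Upright plate 8 mm thick (its x), 60 mm wide (y), 122 mm high (z), 0.06 kg; the eye is a square opening 32 x 32 mm round this point, right through along x. Above the eye 45 mm of plain plate to hold it by, below it 45 mm. It starts upright in a grey slotted holder.
- tag: The tag again; origin at the centre of its underside. Its holder is fixed, 80 x 56 mm, 38 mm high; the slot, 10 mm wide and 30 mm deep, keeps the tag's foot 8 mm above the table: lift it more than 30 mm straight up.
- peg_mid (a point): Fixed point on the axis of the steel hook, 130 mm above the table: a level bar 10 mm thick along this frame's x, from the post (face at x +35 mm) to x -30 mm, where the tip bends up 45 degrees, ending at x -45 mm, 15 mm above the axis (all outer sizes). Slide the tag on from -x, its x along this x, then let it down: eye centre then 11 mm below the axis.
- post: The hook's post, fixed; origin on the table below peg_mid, same axes. Post 22 mm thick, 30 mm wide, its top 150 mm above the table; foot plate 90 x 90 x 12 mm, centred at x +20 mm. The tag may hang anywhere between the tip and the post.
- spent: The spent cassette's body (see spent_mid); origin at the centre of its underside.
- reagent: Amber bottle, radius 30 mm, 150 mm high; origin at the centre of its underside. Leave it alone (more than 40 mm of movement or tipping it fails).
- beaker: Glass beaker, radius 35 mm, 90 mm high; origin at the centre of its underside. Leave it alone (more than 40 mm of movement or tipping it fails).
- jar: Clear jar with blue lid, radius 22 mm, 50 mm high; origin at the centre of its underside. Leave it alone (more than 40 mm of movement or tipping it fails).
- eraser: White eraser, 50 x 22 x 12 mm; origin at the centre of its underside. Leave it alone (more than 40 mm of movement or tipping it fails).

How it is judged:
By the outcome, as a careful person would: the job done as asked, in the order asked, and still so for the second after the job is handed in, with the robot touching nothing.
Of cas1, cas2, cas3, cas4 only 2 to 4 are there at a start; the rules pass over those that are not, and their reading is None.
At some moment in a run one of cas1, cas2, cas3, cas4, blank1, blank2 may be knocked a few centimetres aside while the robot is not near it.
It also fails if it takes over 208 s, if anything falls off the work surface, if the arm or the gripper's body presses on something with over 40 N, if the wrist force passes 120 N, or if a joint passes its speed limit or range.

## Working session

There is one attempt and no reset: what is moved stays moved. The work goes in short steps, Python scripts to look and compute and a tool call to move; the robot and the scene stay as the last step left them, time stands still between calls to the robot, and variables do not carry over. Pictures are saved under pics/ and viewed, and the job is handed in when it is done.

Besides the shell and the picture viewer there is one more tool, called as name(argument=value, ...) on one line, values as JSON. step_arm: Moves the arm, as the interface text tells. Its arguments: {"type":"object","properties":{"claw":{"type":"array","items":{"type":"number"}},"delta_pos":{"type":"array","items":{"type":"array","items":{"type":"number"}}},"twist":{"type":"array","items":{"type":"array","items":{"type":"number"}}}},"required":["claw","delta_pos","twist"]}

```bash
ls; mkdir -p pics; python3 - <<'E'
from rig import ctrl, eyes
import cv2,numpy as np
print(ctrl.state())
for n in ["scene","top","wrist"]:
    s=eyes.snapshot(n); cv2.imwrite(f"pics/{n}0.png",s["frame"][:,:,::-1])
    print(n,{k:v for k,v in s.items() if k!="frame"})
E
```

```text
pics
{'clock': 0.0, 'q': array([ 6.13320345e+01,  1.72163493e+01,  8.71827358e+01,  1.82452488e-03,
        7.56702768e+01, -3.81770945e+00]), 'qvel': array([ 0.03007724,  0.10116297,  0.0166867 , -0.04219969, -0.06870459,
       -0.05580642]), 'joint_efforts': array([-1.17623356e-03, -5.43528235e+01, -3.61771774e+01, -1.41058249e-04,
        4.30665459e-03,  7.77262500e-06]), 'eef_pos': array([231.02822671, 498.85055383, 230.69643261]), 'orientation': array([[-6.07832875e-04,  4.20254965e-01,  9.07405860e-01],
       [-1.04739130e-03,  9.07405263e-01, -4.20255390e-01],
       [-9.99999267e-01, -1.20585404e-03, -1.11379357e-04]]), 'contact_force': array([-0.02024415,  0.39432007,  0.15647537]), 'moment': array([0.06105255, 0.0084065 , 0.01222502]), 'width': 0.9983004821648274}
scene {'vfov': 48.97853081263627, 'cx': 260.1081453199077, 'cy': 201.69362133269, 'k1': -0.05201452897334086, 'eye': array([1079.93998199, -326.93281073, 1038.25303894]), 'rotation': array([[ 0.55738795, -0.68926624,  0.46285065],
       [ 0.83024306,  0.46011997, -0.31462053],
       [ 0.00389048,  0.55964423,  0.82872384]])}
top {'vfov': 52.24411880946475, 'cx': 248.1548964344825, 'cy': 189.80103714029647, 'k1': 0.04664206907834745, 'eye': array([ 390.98065981,   20.08836777, 1105.66403953]), 'rotation': array([[-1.00158258e-02,  9.86782912e-01, -1.61737960e-01],
       [-9.99949785e-01, -9.82992379e-03,  1.94958553e-03],
       [ 3.33945872e-04,  1.61749365e-01,  9.86831815e-01]])}
wrist {'vfov': 64.59777478445704, 'cx': 254.56986718940337, 'cy': 186.06001832161024, 'k1': -0.058260843776781715, 'eye': array([163.68482395, 529.39045832, 373.15671954]), 'rotation': array([[ 0.42111586, -0.86817372, -0.26255632],
       [ 0.90700615,  0.40272448,  0.12309685],
       [-0.00113159, -0.28997823,  0.95703257]])}
```

View pics/scene0.png

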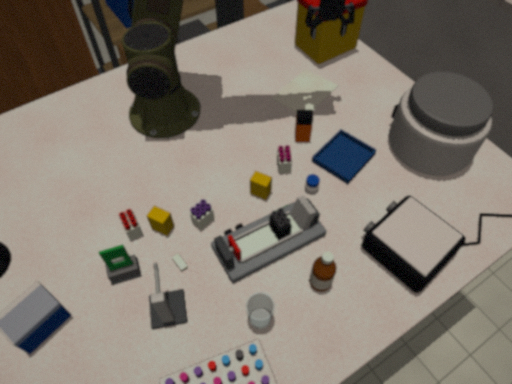

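View pics/top0.png

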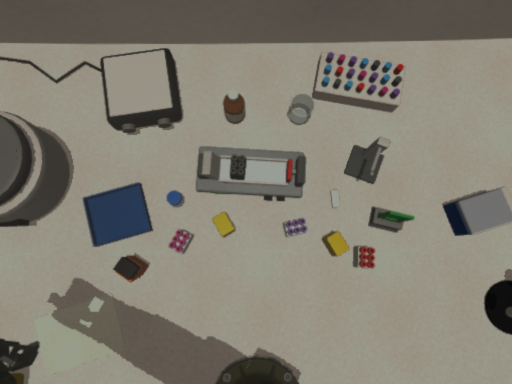

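View pics/wrist0.png

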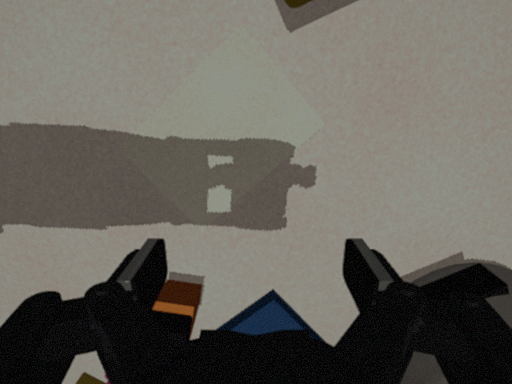

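```bash
cat > h.py <<'E'
from rig import ctrl, eyes
import cv2,numpy as np
from scipy.optimize import least_squares
def snap(n,save=None):
    s=eyes.snapshot(n)
    if save: cv2.imwrite(f"pics/{save}.png",s["frame"][:,:,::-1])
    return s
def K(s):
    f=s["frame"].shape[0]/2/np.tan(np.radians(s["vfov"]/2)); 
    return np.array([[f,0,s["cx"]],[0,f,s["cy"]],[0,0,1]]),np.array([s["k1"],0,0,0,0.])
def ray(s,uv):
    k,d=K(s); uv=np.asarray(uv,float).reshape(-1,1,2)
    p=cv2.undistortPoints(uv,k,d,None,None,None).reshape(-1,2) if False else cv2.undistortPointsIter(uv,k,d,None,None,(3,100,1e-12)).reshape(-1,2)
    v=np.c_[p[:,0],-p[:,1],-np.ones(len(p))]@s["rotation"].T
    return v
def plane(s,uv,z):
    v=ray(s,uv); e=s["eye"]; t=(z-e[2])/v[:,2]
    return e+v*t[:,None]
def proj(s,X):
    X=np.asarray(X,float).reshape(-1,3); k,d=K(s)
    c=(X-s["eye"])@s["rotation"]; c=c*[1,-1,-1]
    return cv2.projectPoints(c,np.zeros(3),np.zeros(3),k,d)[0].reshape(-1,2)
def tri(s1,uv1,s2,uv2):
    a=ray(s1,[uv1])[0];b=ray(s2,[uv2])[0]
    A=np.c_[a,-b]; t=np.linalg.lstsq(A,s2["eye"]-s1["eye"],rcond=None)[0]
    P=s1["eye"]+a*t[0];Q=s2["eye"]+b*t[1]
    return (P+Q)/2,np.linalg.norm(P-Q)
def hsv(s): return cv2.cvtColor(s["frame"],cv2.COLOR_RGB2HSV)
E
python3 - <<'E'
from h import *
import pickle
S={n:snap(n) for n in ["top","scene"]}
pickle.dump(S,open("S0.pkl","wb"))
t=S["top"]["frame"][:,:,::-1]
cv2.imwrite("pics/t_a.png",cv2.resize(t[130:290,70:270],None,fx=4,fy=4,interpolation=cv2.INTER_CUBIC)[:600])
cv2.imwrite("pics/t_b.png",cv2.resize(t[130:280,250:440],None,fx=4,fy=4,interpolation=cv2.INTER_CUBIC)[:600])
t=S["scene"]["frame"][:,:,::-1]
cv2.imwrite("pics/s_a.png",cv2.resize(t[95:295,200:400],None,fx=3,fy=3,interpolation=cv2.INTER_CUBIC)[:600])
cv2.imwrite("pics/s_b.png",cv2.resize(t[190:340,90:290],None,fx=4,fy=4,interpolation=cv2.INTER_CUBIC)[:600])
E
```

```text
(no output)
```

View pics/t_a.png

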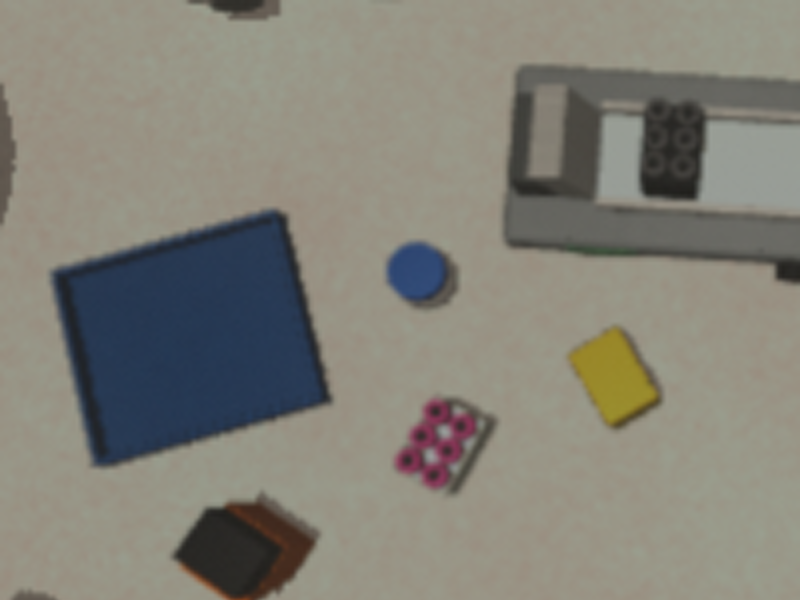

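View pics/t_b.png

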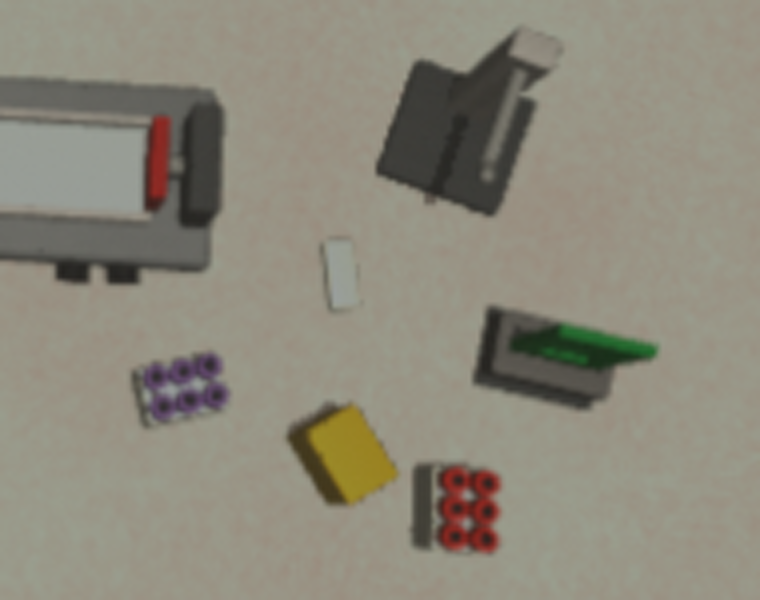

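View pics/s_a.png

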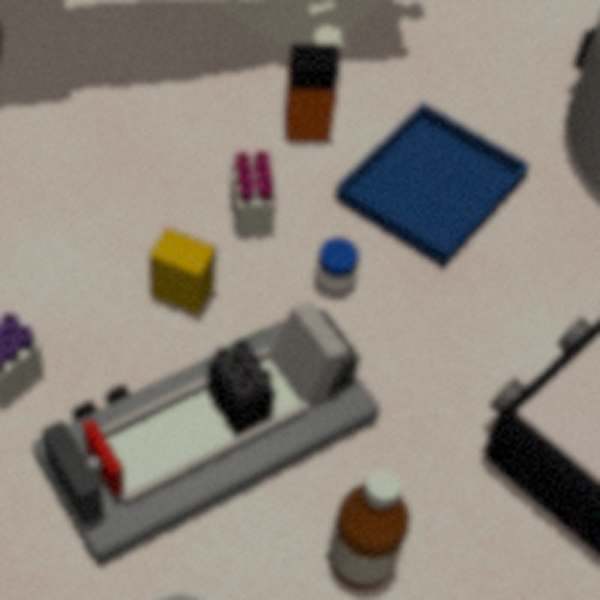

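View pics/s_b.png

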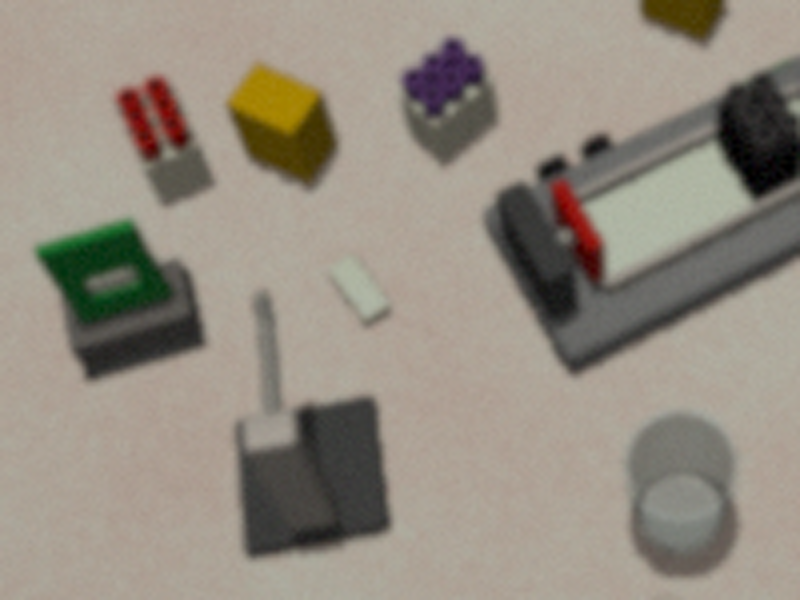

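```bash
cat > m.py <<'E'
from h import *
R={"violet":((125,60,40),(150,255,255)),"magenta":((155,100,60),(174,255,255)),"red":((0,150,60),(5,255,255)),"yellow":((20,150,100),(32,255,255)),"green":((50,120,40),(80,255,255)),"blue":((102,120,50),(118,255,255)),"orange":((5,150,60),(15,255,255))}
def blobs(s,c,amin=25,box=None):
    m=cv2.inRange(hsv(s),np.array(R[c][0]),np.array(R[c][1]))
    if c=="red": m|=cv2.inRange(hsv(s),np.array((175,150,60)),np.array((180,255,255)))
    m=cv2.morphologyEx(m,cv2.MORPH_CLOSE,np.ones((5,5)))
    n,l,st,ce=cv2.connectedComponentsWithStats(m)
    return [(ce[i].round(2).tolist(),int(st[i,4]),st[i,:4].tolist(), cv2.minAreaRect(np.argwhere(l==i)[:,::-1].astype(np.float32))) for i in range(1,n) if st[i,4]>=amin]
E
python3 - <<'E'
from m import *
import pickle
S=pickle.load(open("S0.pkl","rb"))
for n in S:
  for c in R:
    for b in blobs(S[n],c): print(n,c,b[:3],[np.round(x,1) for x in b[3]])
E
```

```text
top violet ([329.97, 56.03], 35, [328, 53, 6, 9]) [array([330.5,  57. ]), array([8., 5.]), np.float64(90.0)]
top violet ([351.67, 66.02], 83, [348, 57, 9, 20]) [array([352. ,  66.6]), array([ 5.4, 19.9]), np.float64(9.5)]
top violet ([372.68, 82.23], 90, [369, 73, 9, 20]) [array([372.7,  82.5]), array([ 6.4, 19.9]), np.float64(9.5)]
top violet ([394.98, 92.83], 42, [391, 89, 9, 9]) [array([395. ,  93.1]), array([5. , 9.1]), np.float64(31.0)]
top violet ([296.02, 226.19], 215, [286, 219, 20, 15]) [array([295.7, 226.1]), array([12.3, 18.4]), np.float64(79.7)]
top magenta ([341.56, 57.76], 34, [339, 55, 6, 8]) [array([341.5,  58.5]), array([7., 5.]), np.float64(90.0)]
top magenta ([362.1, 74.49], 41, [359, 71, 7, 9]) [array([362.2,  75. ]), array([5.1, 8.9]), np.float64(9.5)]
top magenta ([383.35, 90.72], 46, [379, 87, 9, 9]) [array([382.8,  90.7]), array([4.9, 9.9]), np.float64(45.0)]
top magenta ([178.47, 240.51], 229, [169, 230, 20, 22]) [array([178.5, 240.5]), array([13. , 19.7]), np.float64(29.7)]
top red ([398.77, 68.33], 43, [395, 64, 8, 10]) [array([398. ,  68.5]), array([ 4.9, 
[... 3565 characters left out ...]
(47.1)]
scene orange ([251.52, 6.42], 187, [244, 0, 22, 16]) [array([253. ,   4.6]), array([14.8, 20.2]), np.float64(70.3)]
scene orange ([59.89, 43.41], 81, [54, 30, 12, 27]) [array([60.1, 42.7]), array([27.8,  6. ]), np.float64(71.6)]
scene orange ([88.82, 59.05], 147, [81, 44, 17, 31]) [array([87.8, 59. ]), array([32.9,  7.1]), np.float64(68.2)]
scene orange ([35.44, 75.06], 70, [30, 66, 11, 20]) [array([35.7, 74.8]), array([20.2,  5.7]), np.float64(72.6)]
scene orange ([302.64, 132.36], 220, [296, 125, 15, 16]) [array([303. , 132.5]), array([15., 14.]), np.float64(90.0)]
scene orange ([323.6, 269.68], 299, [313, 259, 22, 21]) [array([323.3, 270. ]), array([21. , 19.1]), np.float64(17.1)]
```

```bash
python3 - <<'E'
from m import *
import pickle
S=pickle.load(open("S0.pkl","rb"));t=S["top"];s=S["scene"]
P={"violet":((295.9,226.2),(200.4,208.8)),"mag":((178.5,240.5),(284.2,153.4)),"red":((366.7,257),(127.9,218.8)),"yelA":((223,223.8),(260.6,179.2)),"yelB":((337.15,243),(158.2,215)),"lid":((173.9,197.5),(312.4,180.3)),"tray":((118.1,214.8),(344,155)),"pad":((289.1,169.5),(234.1,246.8))}
for k,(a,b) in P.items():
    p,e=tri(t,a,s,b); print(k,p.round(1),round(e,1),"plane72 top",plane(t,[a],72)[0].round(1),"scene",plane(s,[b],72)[0].round(1))
# angles from minAreaRect corners
for c in["violet","magenta","red","yellow","blue","green"]:
  for b in blobs(t,c,100):
    bx=cv2.boxPoints(b[3]); w=plane(t,bx,72)[:,:2]; e=np.diff(np.r_[w,w[:1]],axis=0)
    print(c,np.round(b[0]),[(round(np.hypot(*v),1),round(np.degrees(np.arctan2(v[1],v[0])),1)) for v in e[:2]])
E
```

```text
violet [ 462.9 -107.4   62.7] 1.0 plane72 top [ 462.1 -106.7   72. ] scene [ 469.1 -109.1   72. ]
mag [428.3 203.2  61.6] 0.1 plane72 top [427.9 201.4  72. ] scene [435.2 197.5  72. ]
red [ 381.4 -288.8   63.2] 1.8 plane72 top [ 381.1 -287.    72. ] scene [ 388.2 -288.3   72. ]
yelA [471.3  86.7  64.5] 2.1 plane72 top [470.2  85.3  72. ] scene [476.4  84.5  72. ]
yelB [ 417.8 -213.9   64.8] 0.9 plane72 top [ 417.4 -212.7   72. ] scene [ 422.9 -214.4   72. ]
lid [546.1 221.9  42.4] 0.8 plane72 top [541.6 215.9  72. ] scene [562.1 205.9  72. ]
tray [504.6 383.8  10.5] 4.8 plane72 top [497.1 361.2  72. ] scene [539.7 343.6  72. ]
pad [616.4 -93.2  65.6] 1.0 plane72 top [614.8 -92.9  72. ] scene [619.6 -94.2  72. ]
violet [296. 226.] [(np.float64(48.8), np.float64(-80.2)), (np.float64(32.1), np.float64(-171.6))]
magenta [178. 241.] [(np.float64(50.5), np.float64(-29.0)), (np.float64(34.5), np.float64(-119.9))]
red [367. 257.] [(np.float64(33.5), np.float64(-90.3)), (np.float64(51.0), np.float64(176.2))]
yellow [223. 224.] [(np.float64(36.7), np.float64(-60.1)), (np.float64(54.8), np.float64(-150.0))]
yellow [337. 243.] [(np.float64(38.2), np.float64(-60.1)), (np.float64(53.6), np.float64(-151.3))]
blue [118. 215.] [(np.float64(142.8), np.float64(-75.5)), (np.float64(124.8), np.float64(-163.9))]
blue [174. 197.] [(np.float64(31.7), np.float64(-44.2)), (np.float64(34.6), np.float64(-135.2))]
green [397. 216.] [(np.float64(21.5), np.float64(-16.8)), (np.float64(69.8), np.float64(-104.1))]
```

```bash
python3 - <<'E'
from m import *
import pickle
S=pickle.load(open("S0.pkl","rb"));t=S["top"];s=S["scene"]
h=hsv(t); 
print(h[169,240:305:3].tolist()); print(h[150:195:2,265].tolist())
print("spent",plane(t,[(237.7,165)],102).round(1))
# rails via vertical profile
g=cv2.cvtColor(t["frame"],cv2.COLOR_RGB2GRAY).astype(int)
for c in (255,262,269,276,283): print(c,g[150:200,c].tolist())
for r in (160,165,170,175): print(r,g[r,196:225].tolist(), g[r,280:310].tolist())
E
```

```text
[[20, 26, 58], [24, 27, 48], [51, 12, 151], [51, 11, 157], [51, 11, 156], [56, 11, 157], [51, 11, 157], [51, 11, 157], [53, 13, 158], [56, 11, 157], [49, 13, 157], [47, 11, 156], [45, 13, 157], [49, 13, 157], [49, 13, 157], [34, 13, 133], [2, 188, 130], [2, 161, 125], [27, 24, 94], [24, 27, 47], [23, 16, 63], [25, 24, 63]]
[[26, 20, 101], [30, 15, 101], [25, 15, 102], [25, 15, 103], [21, 27, 134], [24, 25, 101], [49, 13, 155], [49, 13, 157], [49, 13, 157], [47, 11, 156], [51, 11, 157], [51, 11, 157], [51, 11, 157], [51, 11, 157], [51, 11, 157], [55, 10, 156], [23, 22, 149], [22, 29, 97], [30, 12, 104], [30, 14, 107], [25, 14, 107], [26, 17, 105], [30, 17, 76]]
spent [[621.7  44.9 102. ]]
255 [101, 100, 102, 102, 102, 101, 105, 129, 136, 109, 120, 146, 154, 155, 155, 155, 155, 155, 155, 154, 155, 155, 154, 155, 155, 155, 155, 154, 154, 156, 154, 148, 141, 110, 99, 105, 106, 105, 105, 105, 106, 106, 102, 88, 73, 105, 136, 146, 147, 146]
262 [103, 97, 100, 100, 101, 102, 102, 116, 131, 118, 108, 139, 153, 154, 155, 155, 155, 154, 155, 155, 155, 155, 155, 155, 155, 155, 154, 155, 154, 15
[... 1193 characters left out ...]
 71, 72, 84, 120, 152, 155, 155, 154] [154, 154, 155, 155, 154, 143, 105, 58, 59, 69, 69, 70, 80, 94, 87, 64, 42, 46, 57, 63, 63, 63, 62, 61, 66, 101, 144, 148, 149, 148]
170 [126, 84, 65, 63, 65, 74, 102, 126, 128, 129, 128, 129, 128, 117, 94, 75, 73, 72, 72, 72, 72, 72, 75, 100, 137, 153, 155, 154, 155] [155, 155, 155, 155, 153, 131, 71, 55, 67, 70, 70, 76, 91, 111, 107, 85, 52, 47, 58, 62, 62, 62, 61, 62, 69, 103, 144, 149, 149, 148]
175 [124, 76, 52, 51, 51, 53, 55, 57, 61, 65, 66, 68, 67, 66, 66, 68, 71, 73, 74, 72, 74, 72, 78, 113, 150, 155, 155, 155, 155] [155, 155, 155, 155, 153, 129, 64, 55, 69, 70, 70, 73, 78, 88, 76, 46, 40, 48, 60, 62, 62, 62, 62, 62, 69, 105, 146, 149, 148, 148]
```

```bash
python3 - <<'E'
from m import *
import pickle
S=pickle.load(open("S0.pkl","rb"));t=S["top"];s=S["scene"]
print("stop foot",plane(t,[(219.8,165),(219.3,170),(219,175)],30).round(1).tolist())
print("pad foot",plane(t,[(286,165),(285.5,170),(285.4,175)],30).round(1).tolist())
print("upper foot",plane(t,[(255,160.5),(269,161),(283,161.8)],30).round(1).tolist())
print("lower top",plane(t,[(255,180.8),(269,181.7),(283,182.4)],42).round(1).tolist())
print("upper top",plane(t,[(255,158.8),(269,159.6),(283,160.6)],42).round(1).tolist())
E
```

```text
stop foot [[638.7, 97.0, 30.0], [624.4, 98.4, 30.0], [610.1, 99.2, 30.0]]
pad foot [[636.9, -89.1, 30.0], [622.5, -87.4, 30.0], [608.2, -86.7, 30.0]]
upper foot [[650.7, -2.2, 30.0], [648.9, -41.6, 30.0], [646.2, -80.9, 30.0]]
lower top [[590.3, -1.2, 42.0], [587.4, -39.8, 42.0], [585.1, -78.4, 42.0]]
upper top [[652.7, -2.0, 42.0], [650.0, -41.0, 42.0], [646.8, -79.9, 42.0]]
```

step_arm(claw=[1, 1, 1, 1, 1, 1, 1, 1, 1, 1], delta_pos=[[0.03, -0.035, 0], [0.03, -0.035, 0], [0.03, -0.035, 0], [0.03, -0.035, 0], [0.03, -0.035, 0], [0.03, -0.035, 0], [0.03, -0.035, 0], [0.03, -0.035, 0], [0.03, -0.035, 0], [0.03, -0.035, 0]], twist=[[0, 0, -0.12], [0, 0, -0.12], [0, 0, -0.12], [0, 0, -0.12], [0, 0, -0.12], [0, 0, -0.12], [0, 0, -0.12], [0, 0, -0.12], [0, 0, -0.12], [0, 0, -0.12]])

```text
clock: 1.25
eef_pos: [532.1, 147.3, 231.3]
orientation: [[0.0, 0.998, -0.068], [0.0, -0.068, -0.998], [-1.0, 0.0, -0.0]]
contact_force: [0.1, 1.8, -0.1]
width: 0.999
```

step_arm(claw=[1, 1, 1, 1, 1], delta_pos=[[0.03, -0.035, 0], [0.03, -0.035, 0], [0.03, -0.035, 0], [0, 0, 0], [0, 0, 0]], twist=[[0, 0, 0], [0, 0, 0], [0, 0, 0], [0, 0, 0], [0, 0, 0]])

```text
clock: 1.75
eef_pos: [621.3, 43.3, 230.6]
orientation: [[-0.001, 0.998, -0.065], [0.0, -0.065, -0.998], [-1.0, -0.001, -0.0]]
contact_force: [0.1, 0.1, 0.3]
width: 1.004
```

```bash
cat >> h.py <<'E'
def st():
    s=ctrl.state(); o=s["orientation"]
    print("t",round(s["clock"],2),"tcp",s["eef_pos"].round(1),"yaw",round(np.degrees(np.arctan2(o[1,1],o[0,1])),2),"down",o[:,0].round(3),"F",s["contact_force"].round(1),"w",round(s["width"]*85,1),"q6",s["q"].round(0)[[0,5]])
    return s
E
python3 - <<'E'
from h import *
st(); s=snap("wrist","w1"); 
import pickle; pickle.dump(s,open("w1.pkl","wb"))
E
```

```text
t 1.75 tcp [621.3  43.3 230.6] yaw -3.7 down [-0.001  0.    -1.   ] F [0.1 0.1 0.3] w 85.3 q6 [1. 4.]
```

View pics/w1.png

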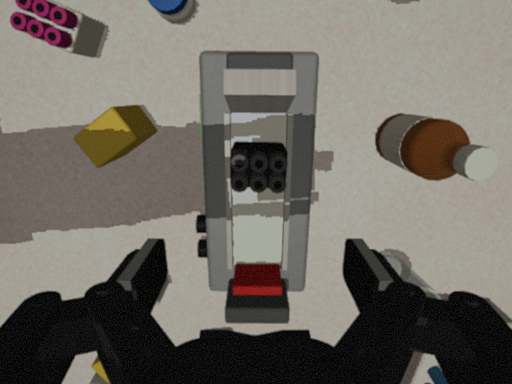

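```bash
python3 - <<'E'
from h import *
import pickle
s=pickle.load(open("w1.pkl","rb")); print(s["eye"].round(1),s["rotation"].round(3).tolist())
g=cv2.cvtColor(s["frame"],cv2.COLOR_RGB2GRAY).astype(int)
for r in (120,130,205,220,235,250): print(r,g[r,218:300].tolist())
for c in (235,280): print(c,g[95:145,c].tolist(), g[240:300,c].tolist())
cv2.imwrite("pics/w1z.png",cv2.resize(s["frame"][90:240,190:330,::-1],None,fx=4,fy=4,interpolation=cv2.INTER_CUBIC))
E
```

```text
[625.8 116.4 372.9] [[0.998, 0.062, 0.02], [-0.065, 0.955, 0.289], [-0.001, -0.29, 0.957]]
120 [118, 118, 118, 121, 120, 124, 156, 167, 166, 167, 163, 141, 120, 159, 173, 171, 170, 170, 169, 172, 171, 170, 171, 170, 171, 171, 172, 171, 171, 172, 172, 171, 172, 166, 137, 124, 123, 124, 124, 116, 112, 113, 108, 111, 113, 111, 111, 109, 112, 110, 113, 112, 116, 113, 113, 112, 115, 111, 114, 110, 116, 110, 110, 111, 111, 114, 115, 111, 95, 74, 86, 91, 87, 90, 87, 75, 66, 65, 67, 68, 64, 68]
130 [63, 61, 66, 64, 67, 65, 82, 89, 91, 92, 90, 86, 85, 107, 112, 110, 111, 114, 114, 111, 112, 112, 112, 110, 113, 113, 114, 113, 115, 111, 110, 115, 112, 110, 113, 114, 111, 116, 114, 115, 114, 113, 109, 108, 112, 112, 114, 114, 110, 111, 110, 114, 112, 112, 112, 112, 112, 111, 111, 109, 113, 113, 114, 112, 112, 112, 116, 107, 82, 79, 88, 92, 92, 94, 83, 72, 68, 65, 64, 67, 66, 66]
205 [72, 65, 68, 68, 71, 67, 69, 70, 85, 88, 89, 104, 138, 107, 107, 121, 119, 116, 110, 108, 107, 109, 107, 112, 109, 108, 108, 110, 110, 109, 109, 109, 111, 109, 108, 111, 110, 114, 112, 111, 111, 112, 109, 111, 110, 1
[... 1710 characters left out ...]
 170, 170, 170, 168, 169, 170, 172, 170, 168, 165, 152, 120, 81, 65, 53, 54, 49, 41, 43, 33, 40, 33, 34, 36, 33, 22, 18, 30, 28, 31, 20, 24, 37, 43, 48, 65, 68, 68, 61, 63, 62, 56, 42, 24, 23, 27, 29]
280 [105, 70, 69, 72, 74, 74, 73, 73, 70, 71, 74, 70, 71, 66, 70, 69, 70, 105, 152, 161, 121, 113, 111, 112, 113, 110, 111, 113, 111, 113, 114, 112, 113, 111, 115, 114, 114, 112, 113, 110, 111, 115, 113, 110, 111, 112, 104, 81, 31, 9] [171, 173, 168, 173, 172, 173, 171, 170, 172, 170, 170, 170, 167, 169, 167, 168, 164, 166, 168, 165, 162, 139, 117, 106, 97, 73, 58, 60, 74, 92, 94, 82, 77, 74, 70, 63, 61, 50, 40, 30, 32, 21, 23, 18, 30, 35, 48, 61, 66, 62, 68, 68, 62, 60, 54, 44, 32, 26, 24, 17]
```

View pics/w1z.png

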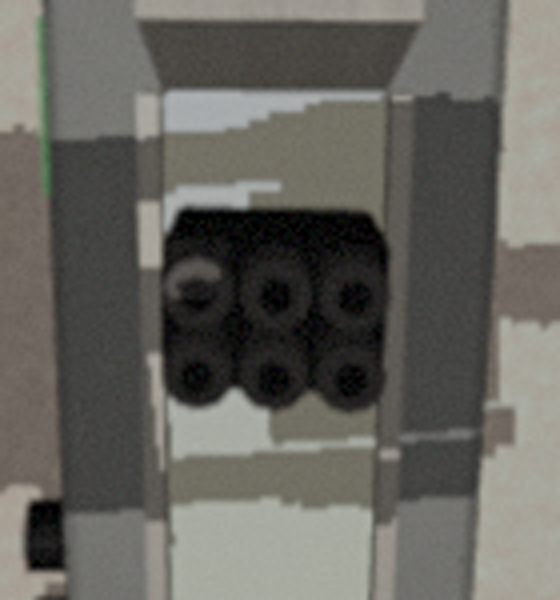

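```bash
python3 - <<'E'
from h import *
import pickle
s=pickle.load(open("w1.pkl","rb"))
L=plane(s,[(230.5,120),(230.5,130),(232.4,235),(232.5,250)],30);R=plane(s,[(285.5,130),(282.6,220),(281.7,235),(281.5,250)],30)
print(L.round(1).tolist());print(R.round(1).tolist())
print("stop",plane(s,[(235,112),(280,112)],30).round(1).tolist())
print("caps",(plane(s,np.array([(273.5,297),(274,378)])/4+[190,90],102)).round(1).tolist())
pl=np.polyfit(L[:,1],L[:,0],1);pr=np.polyfit(R[:,1],R[:,0],1);print(pl,pr,np.degrees(np.arctan([pl[0],pr[0]])), [(np.polyval(pl,y)+np.polyval(pr,y))/2 for y in (-85,13,45,98)], np.polyval(pr,13)-np.polyval(pl,13))
E
```

```text
[[596.9, 90.9, 30.0], [596.0, 79.9, 30.0], [586.9, -48.9, 30.0], [585.2, -69.7, 30.0]]
[[657.4, 75.9, 30.0], [650.0, -32.8, 30.0], [648.1, -52.9, 30.0], [647.0, -73.8, 30.0]]
stop [[602.6, 99.3, 30.0], [652.1, 96.0, 30.0]]
caps [[624.9, 55.0, 102.0], [623.9, 35.8, 102.0]]
[7.17957750e-02 5.90340361e+02] [7.04039270e-02 6.52106064e+02] [4.10654865 4.02720275] [np.float64(615.1797253795833), np.float64(622.1475107742062), np.float64(624.4227060051035), np.float64(628.1909981062771)] 61.747608444717
```

step_arm(claw=[1, 1, 1, 1, 1, 1, -1, -1, -1, -1], delta_pos=[[0.003, 0.002, -0.04], [0, 0, -0.045], [0, 0, -0.04], [0, 0, -0.03], [0, 0, -0.021], [0, 0, 0], [0, 0, 0], [0, 0, 0], [0, 0, 0], [0, 0, 0]], twist=[[0, 0, -0.005], [0, 0, 0], [0, 0, 0], [0, 0, 0], [0, 0, 0], [0, 0, 0], [0, 0, 0], [0, 0, 0], [0, 0, 0], [0, 0, 0]])

```text
clock: 2.8
eef_pos: [625.1, 46.3, 57.5]
orientation: [[0.003, 0.998, -0.068], [0.0, -0.068, -0.998], [-1.0, 0.003, -0.001]]
contact_force: [-0.3, 1.4, 6.8]
width: 0.648
```

```bash
python3 - <<'E'
from h import *
st(); s=snap("wrist","w2")
E
```

```text
t 2.8 tcp [625.1  46.3  57.5] yaw -3.89 down [ 0.003  0.    -1.   ] F [-0.3  1.4  6.8] w 55.1 q6 [1. 5.]
```

View pics/w2.png

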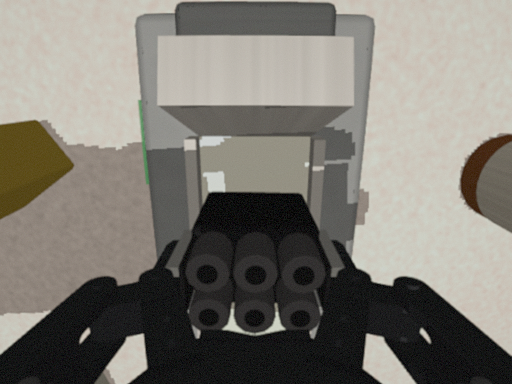

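```bash
python3 - <<'E'
from m import *
import pickle
S=pickle.load(open("S0.pkl","rb"));t=S["top"];s=S["scene"]
for n in ("top","scene"):
  b=[b for b in blobs(S[n],"blue",1000) if b[1]>1200][0]; bx=cv2.boxPoints(b[3]); print(n)
  for z in (5,25): print(z,plane(S[n],bx,z)[:,:2].round(0).tolist(),plane(S[n],bx,z)[:,:2].mean(0).round(1))
E
```

```text
top
5 [[549.0, 476.0], [587.0, 329.0], [459.0, 292.0], [423.0, 437.0]] [504.4 383.6]
25 [[546.0, 468.0], [583.0, 323.0], [458.0, 287.0], [422.0, 429.0]] [502.4 377. ]
scene
5 [[459.0, 298.0], [382.0, 447.0], [543.0, 485.0], [607.0, 339.0]] [497.8 392.5]
25 [[471.0, 286.0], [395.0, 433.0], [553.0, 470.0], [617.0, 326.0]] [509.  378.5]
```

step_arm(claw=[-1, -1, -1, -1, -1, -1, -1, -1, -1, -1], delta_pos=[[0, 0, 0.03], [0, 0, 0.035], [0, 0, 0.03], [-0.01, 0.03, 0], [-0.015, 0.042, 0], [-0.015, 0.042, 0], [-0.015, 0.042, 0], [-0.016, 0.043, 0], [-0.016, 0.043, 0], [-0.016, 0.043, 0]], twist=[[0, 0, 0], [0, 0, 0], [0, 0, 0], [0, 0, 0.04], [0, 0, 0.04], [0, 0, 0.04], [0, 0, 0.04], [0, 0, 0.04], [0, 0, 0.04], [0, 0, 0.04]])

```text
clock: 3.85
eef_pos: [520.3, 332.8, 151.4]
orientation: [[0.001, 0.977, 0.212], [0.001, 0.212, -0.977], [-1.0, 0.001, -0.0]]
contact_force: [0.9, 0.0, -1.7]
width: 0.647
```

step_arm(claw=[-1, -1, -1, -1, -1, -1], delta_pos=[[-0.015, 0.04, 0], [-0.003, 0.01, -0.01], [0, 0, -0.03], [0, 0, -0.03], [0, 0, 0], [0, 0, 0]], twist=[[0, 0, 0.04], [0, 0, 0], [0, 0, 0], [0, 0, 0], [0, 0, 0], [0, 0, 0]])

```text
clock: 4.45
eef_pos: [503.6, 380.8, 81.2]
orientation: [[0.0, 0.969, 0.249], [0.0, 0.249, -0.969], [-1.0, 0.0, -0.0]]
contact_force: [-0.1, -0.2, -2.0]
width: 0.648
```

```bash
python3 - <<'E'
from h import *
st(); s=snap("wrist","w3"); s=snap("top","t3")
import pickle; pickle.dump(s,open("t3.pkl","wb"))
E
```

```text
t 4.45 tcp [503.6 380.8  81.2] yaw 14.4 down [ 0.  0. -1.] F [-0.1 -0.2 -2. ] w 55.0 q6 [34. 19.]
```

View pics/w3.png

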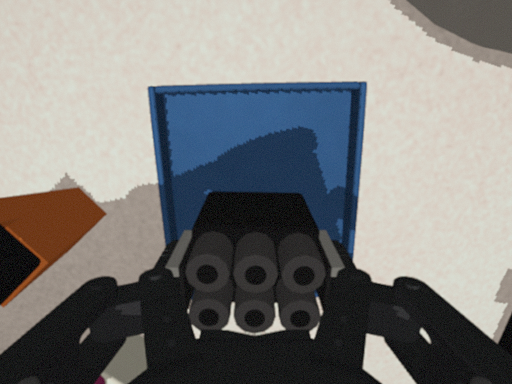

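View pics/t3.png

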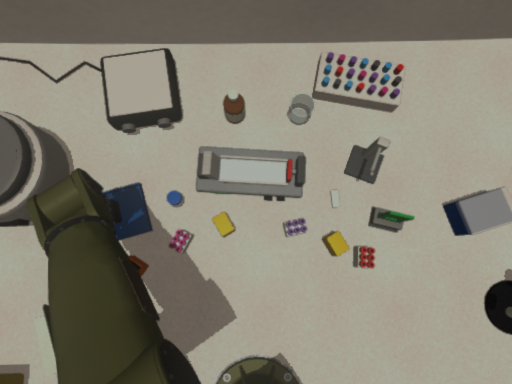

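step_arm(claw=[-1, -1, -1, -1, -1], delta_pos=[[0, 0, -0.025], [0, 0, -0.02], [0, 0, -0.002], [0, 0, -0.002], [0, 0, 0]], twist=[[0, 0, 0], [0, 0, 0], [0, 0, 0], [0, 0, 0], [0, 0, 0]])

```text
clock: 5.05
eef_pos: [503.7, 381.4, 32.7]
orientation: [[0.001, 0.968, 0.249], [0.001, 0.249, -0.968], [-1.0, 0.002, -0.001]]
contact_force: [-0.9, 0.9, -2.3]
width: 0.65
```

step_arm(claw=[-1, -1, -1], delta_pos=[[0, 0, -0.002], [0, 0, -0.001], [0, 0, 0]], twist=[[0, 0, 0], [0, 0, 0], [0, 0, 0]])

```text
clock: 5.35
eef_pos: [503.8, 381.5, 32.4]
orientation: [[0.002, 0.968, 0.249], [0.001, 0.249, -0.968], [-1.0, 0.002, -0.001]]
contact_force: [-13.0, -10.0, 29.4]
width: 0.651
```

step_arm(claw=[1, 1, 1, 1, 1, 1, 1], delta_pos=[[0, 0, 0.001], [0, 0, 0], [0, 0, 0], [0, 0, 0.03], [0, 0, 0.05], [0, 0, 0.05], [0, 0, 0.05]], twist=[[0, 0, 0], [0, 0, 0], [0, 0, 0], [0, 0, 0], [0, 0, 0], [0, 0, 0], [0, 0, 0]])

```text
clock: 6.05
eef_pos: [502.9, 380.9, 211.2]
orientation: [[-0.0, 0.968, 0.249], [-0.0, 0.249, -0.968], [-1.0, -0.0, 0.0]]
contact_force: [0.6, 0.4, -0.5]
width: 1.002
```

step_arm(claw=[1, 1, 1, 1, 1, 1, 1, 1, 1, 1], delta_pos=[[0, -0.03, 0.01], [-0.005, -0.042, 0.01], [-0.005, -0.042, 0], [-0.005, -0.042, 0], [-0.005, -0.042, 0], [-0.005, -0.042, 0], [-0.005, -0.042, 0], [-0.004, -0.042, 0], [-0.004, -0.042, 0], [-0.004, -0.042, 0]], twist=[[0, 0, -0.1], [0, 0, -0.14], [0, 0, -0.14], [0, 0, -0.14], [0, 0, -0.14], [0, 0, -0.14], [0, 0, -0.14], [0, 0, -0.14], [0, 0, -0.14], [0, 0, -0.14]])

```text
clock: 7.05
eef_pos: [460.7, -28.6, 229.5]
orientation: [[0.0, 0.441, -0.897], [-0.0, -0.897, -0.441], [-1.0, 0.0, -0.0]]
contact_force: [0.2, -0.3, 1.0]
width: 1.002
```

step_arm(claw=[1, 1, 1, 1], delta_pos=[[0, -0.04, 0], [0, -0.04, 0], [0, 0, 0], [0, 0, 0]], twist=[[0, 0, -0.14], [0, 0, -0.14], [0, 0, 0], [0, 0, 0]])

```text
clock: 7.45
eef_pos: [461.1, -107.5, 229.2]
orientation: [[-0.0, 0.181, -0.983], [0.0, -0.983, -0.181], [-1.0, -0.0, 0.0]]
contact_force: [0.1, -0.1, 0.1]
width: 1.0
```

```bash
python3 - <<'E'
from h import *
import pickle
st()
for n in ("wrist","top"): pickle.dump(snap(n,n+"4"),open(n+"4.pkl","wb"))
E
```

```text
t 7.45 tcp [ 461.1 -107.5  229.2] yaw -79.57 down [-0.  0. -1.] F [ 0.1 -0.1  0.1] w 85.0 q6 [-18.  62.]
```

View pics/wrist4.png

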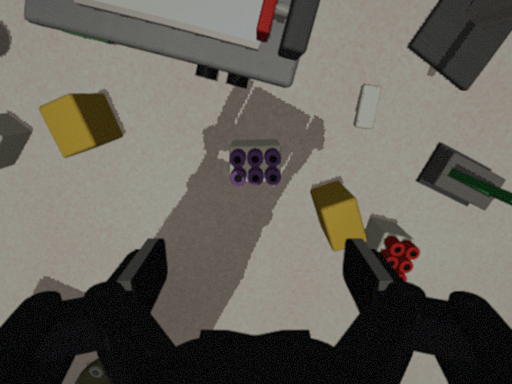

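View pics/top4.png

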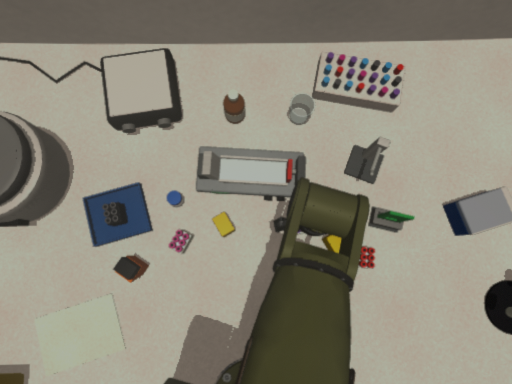

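```bash
cat > wc.py <<'E'
import sys
from m import *
def wcap(c,z=72,n="wrist",save=None):
    s=snap(n,save)
    for b in blobs(s,c,60):
        bx=cv2.boxPoints(b[3]); w=plane(s,bx,z)[:,:2]; e=np.diff(np.r_[w,w[:1]],axis=0)
        print(c,b[0],b[1],"XY",plane(s,[b[0]],z)[0].round(1),"rectXY",w.mean(0).round(1),[(round(float(np.hypot(*v)),1),round(float(np.degrees(np.arctan2(v[1],v[0]))),1)) for v in e[:2]])
E
python3 - <<'E'
from wc import *
wcap("violet")
E
```

```text
violet [255.77, 167.34] 1251 XY [ 463.9 -107.6   72. ] rectXY [ 463.9 -107.8] [(49.8, -79.5), (37.4, -168.1)]
```

step_arm(claw=[1, 1, 1, 1, 1, 1, -1, -1, -1, -1], delta_pos=[[0.002, 0, -0.045], [0, 0, -0.045], [0, 0, -0.045], [0, 0, -0.04], [0, 0, -0.027], [0, 0, 0], [0, 0, 0], [0, 0, 0], [0, 0, 0], [0, 0, 0]], twist=[[0, 0, 0], [0, 0, 0], [0, 0, 0], [0, 0, 0], [0, 0, 0], [0, 0, 0], [0, 0, 0], [0, 0, 0], [0, 0, 0], [0, 0, 0]])

```text
clock: 8.6
eef_pos: [464.3, -107.0, 29.3]
orientation: [[0.003, 0.182, -0.983], [-0.001, -0.983, -0.182], [-1.0, 0.001, -0.003]]
contact_force: [-1.0, 2.2, 5.8]
width: 0.65
```

```bash
python3 - <<'E'
from h import *
st();snap("wrist","w5")
E
```

```text
t 8.6 tcp [ 464.3 -107.    29.3] yaw -79.51 down [ 0.003 -0.001 -1.   ] F [-1.   2.2  5.8] w 55.3 q6 [-17.  62.]
```

View pics/w5.png

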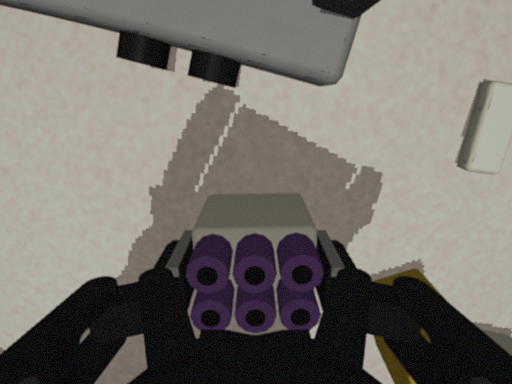

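step_arm(claw=[-1, -1, -1, -1, -1, -1, -1, -1, -1, -1], delta_pos=[[0, 0, 0.035], [0, 0, 0.045], [0, 0, 0.045], [0.015, 0.004, 0], [0.023, 0.006, 0], [0.023, 0.006, 0], [0.023, 0.006, 0], [0.023, 0.006, 0], [0.023, 0.006, 0], [0.023, 0.008, 0]], twist=[[0, 0, 0.13], [0, 0, 0.13], [0, 0, 0.13], [0, 0, 0.13], [0, 0, 0.13], [0, 0, 0.13], [0, 0, 0.13], [0, 0, 0.13], [0, 0, 0.13], [0, 0, 0.148]])

```text
clock: 9.65
eef_pos: [617.2, -64.7, 154.0]
orientation: [[0.002, 0.998, -0.064], [-0.0, -0.064, -0.998], [-1.0, 0.002, 0.0]]
contact_force: [-0.0, -0.4, -2.3]
width: 0.65
```

step_arm(claw=[-1, -1, -1], delta_pos=[[0, 0, 0], [0, 0, 0], [0, 0, 0]], twist=[[0, 0, 0], [0, 0, 0], [0, 0, 0]])

```text
clock: 9.95
eef_pos: [615.7, -65.1, 153.0]
orientation: [[0.001, 0.997, -0.072], [-0.0, -0.072, -0.997], [-1.0, 0.001, 0.0]]
contact_force: [0.4, -0.4, -1.4]
width: 0.65
```

```bash
python3 - <<'E'
from h import *
st();snap("wrist","w6")
E
```

```text
t 9.95 tcp [615.7 -65.1 153. ] yaw -4.11 down [ 0.001 -0.    -1.   ] F [ 0.4 -0.4 -1.4] w 55.3 q6 [-9. -5.]
```

View pics/w6.png

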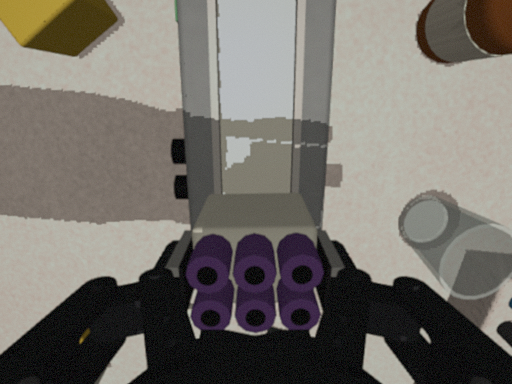

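step_arm(claw=[-1, -1, -1, -1, -1, -1], delta_pos=[[0.001, 0.003, -0.03], [0, 0, -0.035], [0, 0, -0.018], [0, 0, -0.007], [0, 0, 0], [0, 0, 0]], twist=[[0, 0, 0], [0, 0, 0], [0, 0, 0], [0, 0, 0], [0, 0, 0], [0, 0, 0]])

```text
clock: 10.6
eef_pos: [617.7, -62.2, 63.8]
orientation: [[0.002, 0.998, -0.07], [-0.0, -0.07, -0.998], [-1.0, 0.002, 0.0]]
contact_force: [0.2, -0.2, -0.2]
width: 0.653
```

```bash
python3 - <<'E'
from h import *
st();snap("wrist","w7");snap("scene","s7")
E
```

```text
t 10.6 tcp [617.7 -62.2  63.8] yaw -4.04 down [ 0.002 -0.    -1.   ] F [ 0.2 -0.2 -0.2] w 55.5 q6 [-9. -5.]
```

View pics/w7.png

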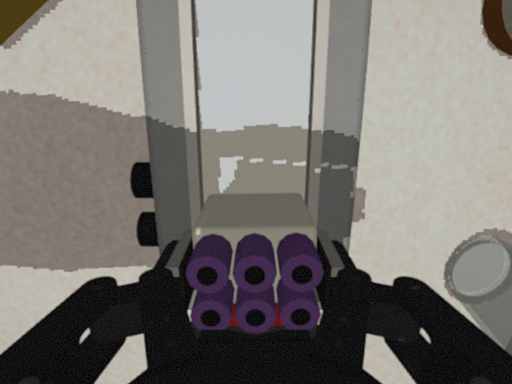

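View pics/s7.png

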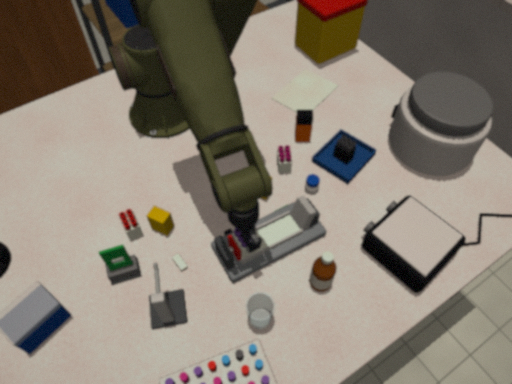

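step_arm(claw=[-1, -1, -1, -1], delta_pos=[[0, 0, -0.003], [0, 0, -0.002], [0, 0, 0], [0, 0, 0]], twist=[[0, 0, 0], [0, 0, 0], [0, 0, 0], [0, 0, 0]])

```text
clock: 11.1
eef_pos: [617.9, -62.1, 59.3]
orientation: [[0.002, 0.998, -0.07], [-0.0, -0.07, -0.998], [-1.0, 0.002, 0.0]]
contact_force: [-4.2, -0.4, 15.0]
width: 0.651
```

step_arm(claw=[-1, -1, -1, -1, -1, -1], delta_pos=[[0, 0, 0.0005], [0, -0.002, 0], [0, -0.002, 0], [0, -0.001, 0], [0, 0, 0], [0, 0, 0]], twist=[[0, 0, 0], [0, 0, 0], [0, 0, 0], [0, 0, 0], [0, 0, 0], [0, 0, 0]])

```text
clock: 11.7
eef_pos: [618.0, -66.5, 59.3]
orientation: [[0.002, 0.998, -0.07], [0.0, -0.07, -0.998], [-1.0, 0.002, -0.001]]
contact_force: [-1.5, 3.2, 10.3]
width: 0.653
```

```bash
python3 - <<'E'
from h import *
st();snap("wrist","w8")
E
```

```text
t 11.7 tcp [618.  -66.5  59.3] yaw -4.02 down [ 0.002  0.    -1.   ] F [-1.5  3.2 10.3] w 55.5 q6 [-10.  -6.]
```

View pics/w8.png

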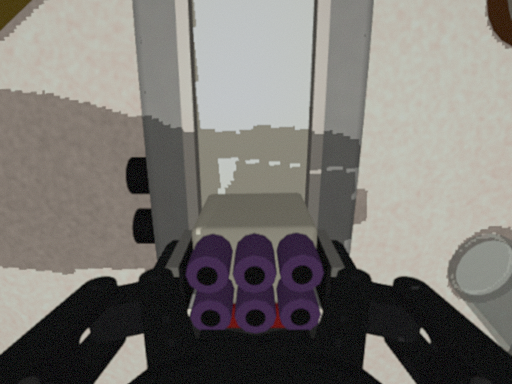

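step_arm(claw=[1, 1, 1, 1, 1, 1, 1], delta_pos=[[0, 0, 0], [0, 0, 0], [0, 0, 0], [0, 0, 0.03], [0, 0, 0.045], [0, 0, 0.045], [0, 0, 0.045]], twist=[[0, 0, 0], [0, 0, 0], [0, 0, 0], [0, 0, 0], [0, 0, 0], [0, 0, 0], [0, 0, 0]])

```text
clock: 12.45
eef_pos: [616.9, -67.0, 224.5]
orientation: [[-0.0, 0.998, -0.07], [-0.0, -0.07, -0.998], [-1.0, -0.0, 0.0]]
contact_force: [-0.3, -0.4, -0.1]
width: 1.003
```

step_arm(claw=[1, 1, 1, 1, 1, 1, 1, 1, 1], delta_pos=[[-0.02, 0.02, 0], [-0.025, 0.026, 0], [-0.025, 0.026, 0], [-0.025, 0.026, 0], [-0.025, 0.026, 0], [-0.025, 0.026, 0], [0, 0, 0], [0, 0, 0], [0, 0, 0]], twist=[[0, 0, 0.1], [0, 0, 0.1], [0, 0, 0.1], [0, 0, 0.1], [0, 0, 0.1], [0, 0, 0.1], [0, 0, 0], [0, 0, 0], [0, 0, 0]])

```text
clock: 13.35
eef_pos: [472.7, 82.5, 222.8]
orientation: [[0.0, 0.864, 0.504], [-0.0, 0.504, -0.864], [-1.0, 0.0, 0.0]]
contact_force: [-0.3, -1.0, -0.3]
width: 1.0
```

```bash
python3 - <<'E'
from wc import *
st(); wcap("yellow",72,save="w9"); snap("top","t9")
E
```

```text
t 13.35 tcp [472.7  82.5 222.8] yaw 30.28 down [ 0. -0. -1.] F [-0.3 -1.  -0.3] w 85.0 q6 [  6. -25.]
yellow [240.73, 156.87] 494 XY [453.   87.9  72. ] rectXY [456.7  86.9] [(30.2, 30.2), (23.0, -59.5)]
yellow [89.6, 355.31] 107 XY [ 411.7 -231.2   72. ] rectXY [ 410.6 -230.4] [(23.9, 33.1), (11.9, -70.3)]
```

View pics/w9.png

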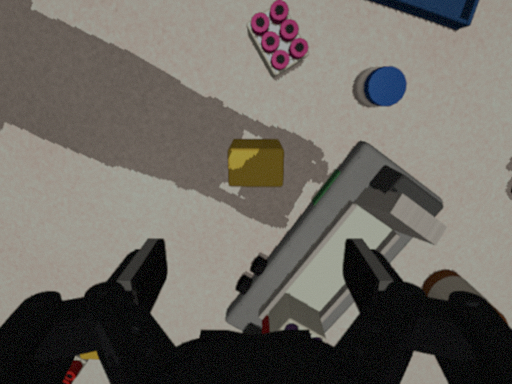

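View pics/t9.png

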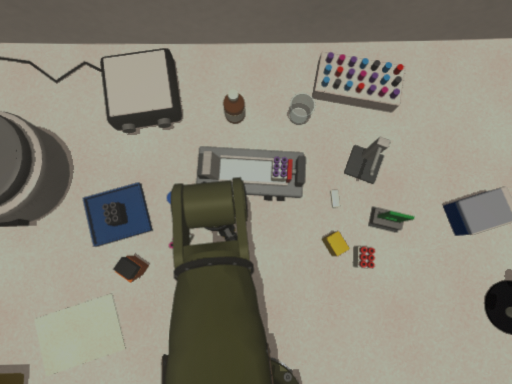

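```bash
python3 - <<'E'
from wc import *
s=snap("wrist"); f=s["frame"]
g=f[:,:,0].astype(int); print(g[134:195,262].tolist()); print(g[175,220:295].tolist())
print(plane(s,[(256,168.5)],72))
E
```

```text
[106, 106, 108, 115, 108, 81, 65, 74, 72, 72, 70, 71, 69, 69, 80, 89, 96, 94, 96, 95, 93, 97, 98, 97, 96, 92, 95, 96, 93, 97, 97, 98, 96, 97, 94, 98, 93, 95, 92, 96, 94, 89, 94, 95, 94, 95, 92, 96, 94, 97, 95, 93, 84, 97, 105, 104, 104, 108, 106, 105, 104]
[102, 103, 103, 102, 107, 109, 111, 107, 91, 87, 96, 93, 96, 97, 95, 94, 95, 100, 96, 92, 95, 93, 93, 93, 92, 96, 96, 96, 94, 96, 94, 96, 93, 97, 95, 93, 97, 95, 94, 99, 96, 90, 89, 98, 93, 94, 96, 91, 98, 92, 94, 92, 98, 95, 92, 95, 92, 98, 95, 97, 98, 92, 90, 84, 98, 104, 109, 104, 105, 108, 109, 106, 102, 107, 107]
[[471.71603523  85.2231083   72.        ]]
```

step_arm(claw=[1, 1, 1, 1, 1, 1, -1, -1, -1, -1], delta_pos=[[-0.002, 0.003, -0.045], [0, 0, -0.045], [0, 0, -0.045], [0, 0, -0.04], [0, 0, -0.02], [0, 0, 0], [0, 0, 0], [0, 0, 0], [0, 0, 0], [0, 0, 0]], twist=[[0, 0, 0], [0, 0, 0], [0, 0, 0], [0, 0, 0], [0, 0, 0], [0, 0, 0], [0, 0, 0], [0, 0, 0], [0, 0, 0], [0, 0, 0]])

```text
clock: 14.5
eef_pos: [471.2, 86.0, 29.4]
orientation: [[0.003, 0.863, 0.506], [0.0, 0.506, -0.863], [-1.0, 0.003, 0.001]]
contact_force: [-0.5, -1.0, 8.1]
width: 0.646
```

```bash
python3 - <<'E'
from wc import *
st(); snap("wrist","w10")
E
```

```text
t 14.5 tcp [471.2  86.   29.4] yaw 30.37 down [ 0.003  0.    -1.   ] F [-0.5 -1.   8.1] w 54.9 q6 [  6. -24.]
```

View pics/w10.png

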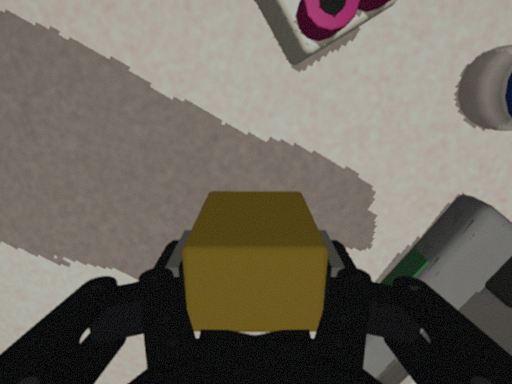

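step_arm(claw=[-1, -1, -1, -1, -1, -1, -1, -1, -1, -1], delta_pos=[[0, 0, 0.035], [0, 0, 0.045], [0, 0, 0.04], [0.02, -0.015, 0], [0.025, -0.019, 0], [0.026, -0.019, 0], [0.026, -0.019, 0], [0.026, -0.019, 0], [0.026, -0.018, 0], [0, 0, 0]], twist=[[0, 0, 0], [0, 0, 0], [0, 0, 0], [0, 0, -0.1], [0, 0, -0.1], [0, 0, -0.1], [0, 0, -0.1], [0, 0, -0.1], [0, 0, -0.1], [0, 0, 0]])

```text
clock: 15.55
eef_pos: [621.0, -25.1, 148.1]
orientation: [[0.001, 0.997, -0.075], [-0.0, -0.075, -0.997], [-1.0, 0.001, 0.0]]
contact_force: [0.1, 1.0, -2.4]
width: 0.643
```

step_arm(claw=[-1, -1], delta_pos=[[0, 0, 0], [0, 0, 0]], twist=[[0, 0, 0], [0, 0, 0]])

```text
clock: 15.75
eef_pos: [618.6, -22.4, 148.1]
orientation: [[-0.0, 0.998, -0.069], [0.0, -0.069, -0.998], [-1.0, -0.0, -0.0]]
contact_force: [0.7, -0.3, -2.8]
width: 0.646
```

```bash
python3 - <<'E'
from wc import *
st(); snap("wrist","w11")
E
```

```text
t 15.75 tcp [618.6 -22.4 148.1] yaw -3.93 down [-0.  0. -1.] F [ 0.7 -0.3 -2.8] w 54.9 q6 [-5. -2.]
```

View pics/w11.png

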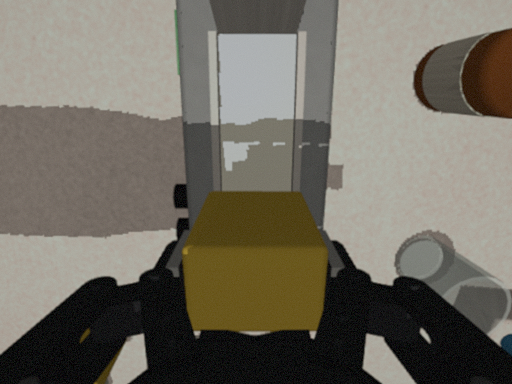

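step_arm(claw=[-1, -1, -1, -1, -1, -1], delta_pos=[[0.001, 0, -0.03], [0, 0, -0.035], [0, 0, -0.018], [0, 0, -0.004], [0, 0, -0.001], [0, 0, 0]], twist=[[0, 0, 0], [0, 0, 0], [0, 0, 0], [0, 0, 0], [0, 0, 0], [0, 0, 0]])

```text
clock: 16.4
eef_pos: [620.5, -22.8, 61.0]
orientation: [[0.002, 0.998, -0.069], [-0.0, -0.069, -0.998], [-1.0, 0.002, 0.0]]
contact_force: [-0.8, -0.3, -1.6]
width: 0.647
```

step_arm(claw=[-1, -1, -1, -1, -1, -1, -1], delta_pos=[[0, 0, -0.0015], [0, 0, 0], [0, -0.002, 0], [0, -0.002, 0], [0, 0, 0], [0, 0, 0], [0, 0, 0]], twist=[[0, 0, 0], [0, 0, 0], [0, 0, 0], [0, 0, 0], [0, 0, 0], [0, 0, 0], [0, 0, 0]])

```text
clock: 17.1
eef_pos: [620.8, -26.9, 59.4]
orientation: [[0.002, 0.998, -0.07], [-0.0, -0.07, -0.998], [-1.0, 0.002, -0.0]]
contact_force: [-0.7, 1.1, 5.7]
width: 0.65
```

step_arm(claw=[-1, -1, -1], delta_pos=[[0, -0.001, 0], [0, 0, 0], [0, 0, 0]], twist=[[0, 0, 0], [0, 0, 0], [0, 0, 0]])

```text
clock: 17.4
eef_pos: [620.8, -27.7, 59.4]
orientation: [[0.002, 0.998, -0.07], [0.0, -0.07, -0.998], [-1.0, 0.002, -0.001]]
contact_force: [-0.7, 4.3, 5.6]
width: 0.649
```

```bash
python3 - <<'E'
from wc import *
st(); snap("wrist","w12"); s=snap("scene"); cv2.imwrite("pics/s12.png",cv2.resize(s["frame"][170:300,190:350,::-1],None,fx=4,fy=4,interpolation=cv2.INTER_CUBIC))
E
```

```text
t 17.4 tcp [620.8 -27.7  59.4] yaw -4.01 down [ 0.002  0.    -1.   ] F [-0.7  4.3  5.6] w 55.2 q6 [-6. -2.]
```

View pics/s12.png

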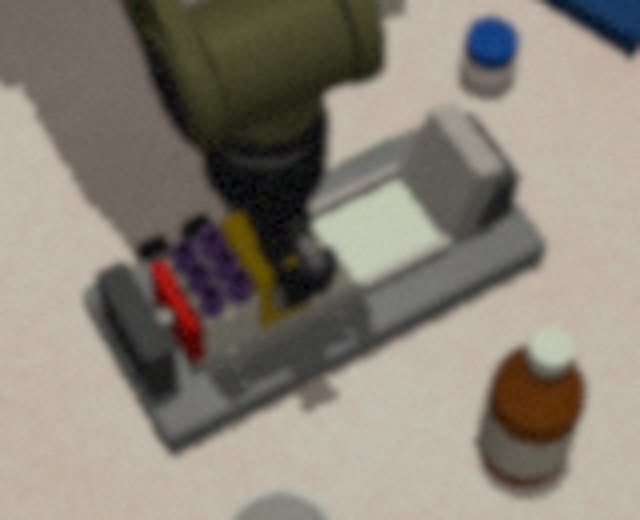

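step_arm(claw=[1, 1, 1, 1, 1, 1, 1], delta_pos=[[0, 0, 0], [0, 0, 0], [0, 0, 0], [0, 0, 0.03], [0, 0, 0.045], [0, 0, 0.045], [0, 0, 0.045]], twist=[[0, 0, 0], [0, 0, 0], [0, 0, 0], [0, 0, 0], [0, 0, 0], [0, 0, 0], [0, 0, 0]])

```text
clock: 18.2
eef_pos: [619.8, -28.1, 225.0]
orientation: [[-0.0, 0.998, -0.07], [-0.0, -0.07, -0.998], [-1.0, -0.0, 0.0]]
contact_force: [0.0, 0.0, 0.4]
width: 1.001
```

step_arm(claw=[1, 1, 1, 1, 1, 1, 1, 1, 1, 1], delta_pos=[[-0.025, 0.03, 0], [-0.028, 0.033, 0], [-0.028, 0.033, 0], [-0.028, 0.033, 0], [-0.028, 0.034, 0], [-0.028, 0.034, 0], [-0.028, 0.033, 0], [0, 0, 0], [0, 0, 0], [0, 0, 0]], twist=[[0, 0, -0.06], [0, 0, -0.06], [0, 0, -0.06], [0, 0, -0.06], [0, 0, -0.06], [0, 0, -0.06], [0, 0, -0.076], [0, 0, 0], [0, 0, 0], [0, 0, 0]])

```text
clock: 19.2
eef_pos: [427.7, 201.5, 223.3]
orientation: [[0.0, 0.875, -0.485], [-0.0, -0.485, -0.875], [-1.0, 0.0, 0.0]]
contact_force: [-0.4, 0.1, 0.6]
width: 1.001
```

```bash
python3 - <<'E'
from wc import *
st(); wcap("magenta",72,save="w13"); snap("top","t13")
E
```

```text
t 19.2 tcp [427.7 201.5 223.3] yaw -28.99 down [ 0. -0. -1.] F [-0.4  0.1  0.6] w 85.1 q6 [21. 50.]
magenta [254.41, 168.2] 1254 XY [428.8 203.9  72. ] rectXY [429.  203.1] [(37.8, 59.6), (50.8, -29.0)]
```

View pics/w13.png

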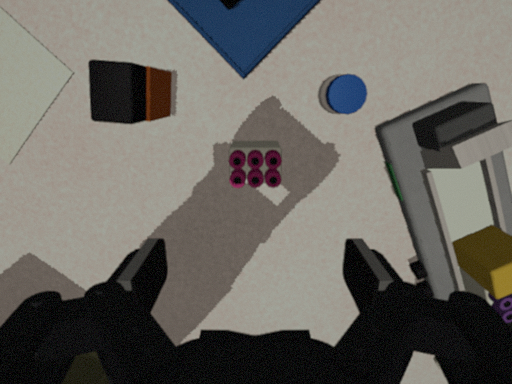

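View pics/t13.png

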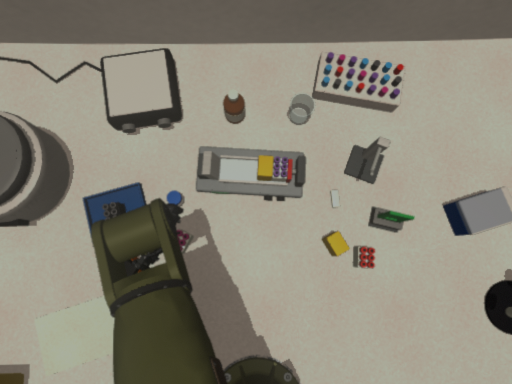

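step_arm(claw=[1, 1, 1, 1, 1, 1, -1, -1, -1, -1], delta_pos=[[0.001, 0.001, -0.045], [0, 0, -0.045], [0, 0, -0.045], [0, 0, -0.04], [0, 0, -0.02], [0, 0, 0], [0, 0, 0], [0, 0, 0], [0, 0, 0], [0, 0, 0]], twist=[[0, 0, 0], [0, 0, 0], [0, 0, 0], [0, 0, 0], [0, 0, 0], [0, 0, 0], [0, 0, 0], [0, 0, 0], [0, 0, 0], [0, 0, 0]])

```text
clock: 20.3
eef_pos: [429.2, 203.3, 29.9]
orientation: [[0.003, 0.875, -0.485], [0.001, -0.485, -0.875], [-1.0, 0.002, -0.002]]
contact_force: [-0.1, -1.2, 7.2]
width: 0.649
```

```bash
python3 - <<'E'
from wc import *
st(); snap("wrist","w14")
E
```

```text
t 20.3 tcp [429.2 203.3  29.9] yaw -29.0 down [ 0.003  0.001 -1.   ] F [-0.1 -1.2  7.2] w 55.1 q6 [21. 50.]
```

View pics/w14.png

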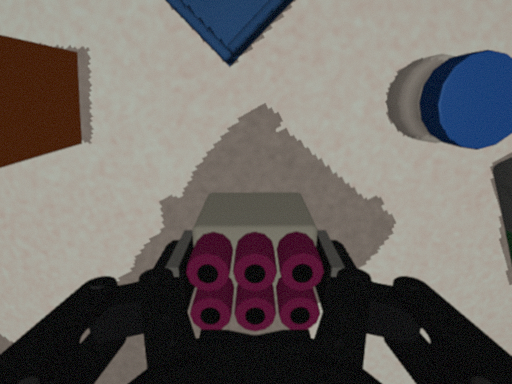

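step_arm(claw=[-1, -1, -1, -1, -1, -1, -1, -1, -1, -1], delta_pos=[[0, 0, 0.035], [0, 0, 0.045], [0, 0, 0.04], [0.025, -0.024, 0], [0.028, -0.027, 0], [0.028, -0.027, 0], [0.028, -0.027, 0], [0.028, -0.027, 0], [0.028, -0.027, 0], [0.029, -0.027, 0]], twist=[[0, 0, 0], [0, 0, 0], [0, 0, 0], [0, 0, 0.06], [0, 0, 0.06], [0, 0, 0.06], [0, 0, 0.06], [0, 0, 0.06], [0, 0, 0.06], [0, 0, 0.076]])

```text
clock: 21.35
eef_pos: [623.1, 15.7, 149.2]
orientation: [[0.001, 0.998, -0.067], [-0.0, -0.067, -0.998], [-1.0, 0.001, -0.0]]
contact_force: [-0.3, 0.7, -1.6]
width: 0.65
```

step_arm(claw=[-1, -1, -1], delta_pos=[[0, 0, 0], [0, 0, 0], [0, 0, 0]], twist=[[0, 0, 0], [0, 0, 0], [0, 0, 0]])

```text
clock: 21.65
eef_pos: [621.6, 17.7, 148.6]
orientation: [[-0.0, 0.998, -0.07], [0.0, -0.07, -0.998], [-1.0, -0.0, -0.0]]
contact_force: [0.3, 0.9, -1.9]
width: 0.645
```

step_arm(claw=[-1, -1, -1, -1, -1, -1], delta_pos=[[0.001, 0, -0.03], [0, 0, -0.035], [0, 0, -0.018], [0, 0, -0.004], [0, 0, -0.0015], [0, 0, 0]], twist=[[0, 0, 0], [0, 0, 0], [0, 0, 0], [0, 0, 0], [0, 0, 0], [0, 0, 0]])

```text
clock: 22.25
eef_pos: [623.4, 17.5, 60.8]
orientation: [[0.001, 0.998, -0.07], [-0.0, -0.07, -0.998], [-1.0, 0.001, -0.0]]
contact_force: [0.1, 0.2, -1.5]
width: 0.65
```

step_arm(claw=[-1, -1, -1, -1, -1, -1, -1], delta_pos=[[0, 0, -0.001], [0, 0, 0], [0, -0.002, 0], [0, -0.002, 0], [0, 0, 0], [0, 0, 0], [0, 0, 0]], twist=[[0, 0, 0], [0, 0, 0], [0, 0, 0], [0, 0, 0], [0, 0, 0], [0, 0, 0], [0, 0, 0]])

```text
clock: 22.95
eef_pos: [623.8, 13.2, 60.0]
orientation: [[0.002, 0.998, -0.07], [0.0, -0.07, -0.998], [-1.0, 0.002, -0.0]]
contact_force: [-0.3, 2.4, 6.6]
width: 0.65
```

step_arm(claw=[-1, -1, -1], delta_pos=[[0, -0.001, 0], [0, 0, 0], [0, 0, 0]], twist=[[0, 0, 0], [0, 0, 0], [0, 0, 0]])

```text
clock: 23.25
eef_pos: [623.8, 12.6, 59.9]
orientation: [[0.002, 0.998, -0.07], [0.001, -0.07, -0.998], [-1.0, 0.002, -0.001]]
contact_force: [-0.9, 4.5, 7.2]
width: 0.653
```

step_arm(claw=[1, 1, 1, 1, 1, 1, 1], delta_pos=[[0, 0, 0], [0, 0, 0], [0, 0, 0], [0, 0, 0.03], [0, 0, 0.045], [0, 0, 0.045], [0, 0, 0.045]], twist=[[0, 0, 0], [0, 0, 0], [0, 0, 0], [0, 0, 0], [0, 0, 0], [0, 0, 0], [0, 0, 0]])

```text
clock: 23.95
eef_pos: [622.9, 11.9, 225.5]
orientation: [[-0.0, 0.998, -0.07], [-0.0, -0.07, -0.998], [-1.0, -0.0, 0.0]]
contact_force: [0.9, -0.2, 0.3]
width: 0.999
```

step_arm(claw=[1, 1, 1, 1, 1, 1, 1, 1, 1, 1], delta_pos=[[-0.024, -0.03, 0], [-0.027, -0.034, 0], [-0.027, -0.034, 0], [-0.027, -0.034, 0], [-0.027, -0.034, 0], [-0.027, -0.034, 0], [-0.027, -0.034, 0], [-0.027, -0.034, 0], [-0.028, -0.032, 0], [0, 0, 0]], twist=[[0, 0, 0], [0, 0, 0], [0, 0, 0], [0, 0, 0], [0, 0, 0], [0, 0, 0], [0, 0, 0], [0, 0, 0], [0, 0, 0], [0, 0, 0]])

```text
clock: 24.95
eef_pos: [379.6, -290.8, 223.9]
orientation: [[-0.0, 0.997, -0.074], [-0.001, -0.074, -0.997], [-1.0, -0.0, 0.001]]
contact_force: [0.6, 0.7, -0.7]
width: 0.998
```

step_arm(claw=[1, 1], delta_pos=[[0, 0, 0], [0, 0, 0]], twist=[[0, 0, 0], [0, 0, 0]])

```text
clock: 25.15
eef_pos: [382.6, -287.4, 223.8]
orientation: [[0.0, 0.998, -0.069], [0.0, -0.069, -0.998], [-1.0, 0.0, -0.0]]
contact_force: [0.7, 0.0, 0.3]
width: 0.997
```

```bash
python3 - <<'E'
from wc import *
st(); wcap("red",72,save="w15"); snap("top","t15")
E
```

```text
t 25.15 tcp [ 382.6 -287.4  223.8] yaw -3.98 down [ 0.  0. -1.] F [0.7 0.  0.3] w 84.8 q6 [-41. -37.]
red [253.69, 171.1] 1160 XY [ 381.3 -287.7   72. ] rectXY [ 381.1 -287.9] [(50.0, -4.0), (37.0, -92.7)]
```

View pics/w15.png

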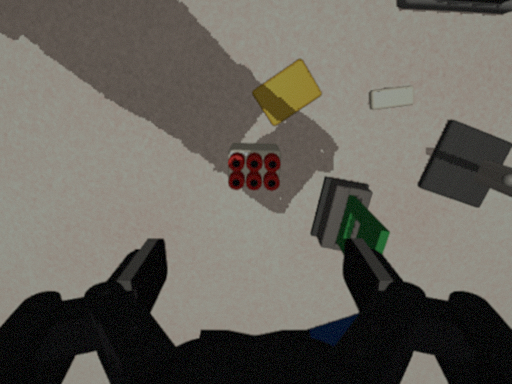

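View pics/t15.png

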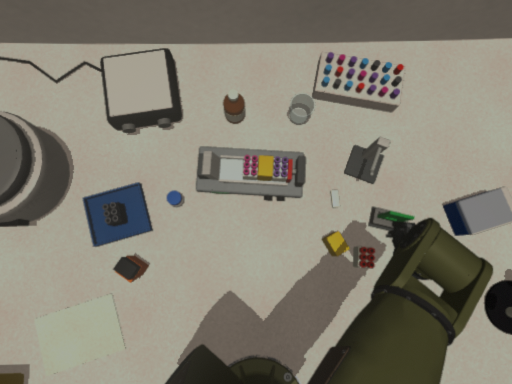

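step_arm(claw=[1, 1, 1, 1, 1, 1, -1, -1, -1, -1], delta_pos=[[-0.001, 0, -0.045], [0, 0, -0.045], [0, 0, -0.045], [0, 0, -0.04], [0, 0, -0.02], [0, 0, 0], [0, 0, 0], [0, 0, 0], [0, 0, 0], [0, 0, 0]], twist=[[0, 0, 0], [0, 0, 0], [0, 0, 0], [0, 0, 0], [0, 0, 0], [0, 0, 0], [0, 0, 0], [0, 0, 0], [0, 0, 0], [0, 0, 0]])

```text
clock: 26.25
eef_pos: [382.1, -288.5, 30.5]
orientation: [[0.003, 0.998, -0.07], [-0.002, -0.07, -0.998], [-1.0, 0.003, 0.002]]
contact_force: [1.2, 1.0, 7.3]
width: 0.646
```

```bash
python3 - <<'E'
from wc import *
st(); snap("wrist","w16")
E
```

```text
t 26.25 tcp [ 382.1 -288.5   30.5] yaw -4.0 down [ 0.003 -0.002 -1.   ] F [1.2 1.  7.3] w 54.9 q6 [-41. -37.]
```

View pics/w16.png

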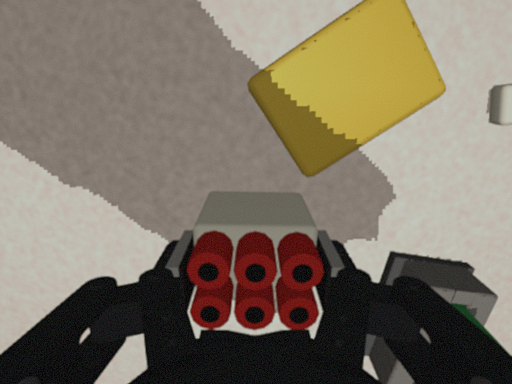

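step_arm(claw=[-1, -1, -1, -1, -1, -1, -1, -1, -1, -1], delta_pos=[[0, 0, 0.035], [0, 0, 0.045], [0, 0, 0.042], [0.02, 0.028, 0], [0.025, 0.035, 0], [0.025, 0.035, 0], [0.025, 0.035, 0], [0.025, 0.035, 0], [0.025, 0.035, 0], [0.025, 0.035, 0]], twist=[[0, 0, 0], [0, 0, 0], [0, 0, 0], [0, 0, 0], [0, 0, 0], [0, 0, 0], [0, 0, 0], [0, 0, 0], [0, 0, 0], [0, 0, 0]])

```text
clock: 27.3
eef_pos: [552.0, -48.2, 151.8]
orientation: [[0.001, 0.998, -0.07], [-0.0, -0.07, -0.998], [-1.0, 0.001, 0.0]]
contact_force: [0.6, -0.9, -1.1]
width: 0.645
```

step_arm(claw=[-1, -1, -1, -1, -1, -1], delta_pos=[[0.025, 0.035, 0], [0.025, 0.035, 0], [0.024, 0.036, 0], [0, 0, 0], [0, 0, 0], [0, 0, 0]], twist=[[0, 0, 0], [0, 0, 0], [0, 0, 0], [0, 0, 0], [0, 0, 0], [0, 0, 0]])

```text
clock: 27.9
eef_pos: [624.8, 55.4, 151.2]
orientation: [[0.0, 0.998, -0.07], [-0.0, -0.07, -0.998], [-1.0, 0.0, 0.0]]
contact_force: [-0.1, 0.0, -2.7]
width: 0.649
```

```bash
python3 - <<'E'
from wc import *
st(); snap("wrist","w17")
E
```

```text
t 27.9 tcp [624.8  55.4 151.2] yaw -4.04 down [ 0. -0. -1.] F [-0.1  0.  -2.7] w 55.1 q6 [2. 6.]
```

View pics/w17.png

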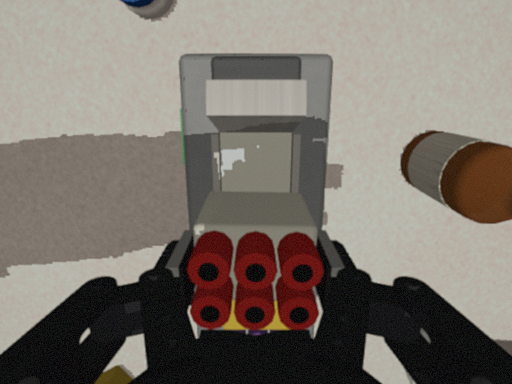

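step_arm(claw=[-1, -1, -1, -1, -1, -1], delta_pos=[[0.001, 0, -0.03], [0, 0, -0.035], [0, 0, -0.02], [0, 0, -0.004], [0, 0, -0.001], [0, 0, 0]], twist=[[0, 0, 0], [0, 0, 0], [0, 0, 0], [0, 0, 0], [0, 0, 0], [0, 0, 0]])

```text
clock: 28.55
eef_pos: [626.4, 55.5, 61.6]
orientation: [[0.001, 0.997, -0.071], [0.0, -0.071, -0.997], [-1.0, 0.001, -0.0]]
contact_force: [-0.4, 0.4, -1.8]
width: 0.647
```

step_arm(claw=[-1, -1, -1, -1, -1, -1, -1], delta_pos=[[0, 0, -0.001], [0, 0, 0], [0, -0.002, 0], [0, -0.001, 0], [0, 0, 0], [0, 0, 0], [0, 0, 0]], twist=[[0, 0, 0], [0, 0, 0], [0, 0, 0], [0, 0, 0], [0, 0, 0], [0, 0, 0], [0, 0, 0]])

```text
clock: 29.25
eef_pos: [626.6, 53.2, 60.5]
orientation: [[0.001, 0.998, -0.07], [0.0, -0.07, -0.998], [-1.0, 0.001, -0.0]]
contact_force: [-0.2, 3.9, 6.2]
width: 0.652
```

step_arm(claw=[-1, -1, -1], delta_pos=[[0, -0.001, 0], [0, 0, 0], [0, 0, 0]], twist=[[0, 0, 0], [0, 0, 0], [0, 0, 0]])

```text
clock: 29.55
eef_pos: [626.6, 52.5, 60.5]
orientation: [[0.001, 0.998, -0.07], [0.001, -0.07, -0.998], [-1.0, 0.001, -0.001]]
contact_force: [1.2, 5.9, 6.4]
width: 0.649
```

step_arm(claw=[-1, -1, -1], delta_pos=[[0, -0.001, 0], [0, 0, 0], [0, 0, 0]], twist=[[0, 0, 0], [0, 0, 0], [0, 0, 0]])

```text
clock: 29.85
eef_pos: [626.6, 51.7, 60.5]
orientation: [[0.001, 0.998, -0.07], [0.001, -0.07, -0.998], [-1.0, 0.001, -0.001]]
contact_force: [1.2, 6.3, 5.6]
width: 0.649
```

step_arm(claw=[1, 1, 1, 1, 1, 1, 1], delta_pos=[[0, 0, 0], [0, 0, 0], [0, 0, 0], [0, 0, 0.03], [0, 0, 0.05], [0, 0, 0.05], [0, 0, 0.05]], twist=[[0, 0, 0], [0, 0, 0], [0, 0, 0], [0, 0, 0], [0, 0, 0], [0, 0, 0], [0, 0, 0]])

```text
clock: 30.55
eef_pos: [625.8, 50.8, 241.7]
orientation: [[-0.0, 0.998, -0.07], [-0.0, -0.07, -0.998], [-1.0, -0.0, 0.0]]
contact_force: [-0.1, -0.2, 0.1]
width: 0.999
```

```bash
python3 - <<'E'
from wc import *
st(); snap("wrist","w18"); s=snap("top","t18"); 
f=s["frame"]; h=hsv(s)
m=(h[:,:,2]<55).astype(np.uint8); m[:, :105]=0;m[:,160:]=0;m[:240]=0;m[290:]=0
n,l,stt,ce=cv2.connectedComponentsWithStats(m)
for i in range(1,n):
    if stt[i,4]>40:
        r=cv2.minAreaRect(np.argwhere(l==i)[:,::-1].astype(np.float32)); w=plane(s,cv2.boxPoints(r),110)[:,:2]; e=np.diff(w,axis=0)
        print(ce[i],stt[i],w.mean(0).round(1),np.hypot(*e[:2].T).round(1),np.degrees(np.arctan2(e[:2,1],e[:2,0])).round(1), plane(s,[ce[i]],110)[0].round(1))
E
```

```text
t 30.55 tcp [625.8  50.8 241.7] yaw -4.02 down [-0. -0. -1.] F [-0.1 -0.2  0.1] w 84.9 q6 [1. 5.]
[126.31718062 266.35682819] [115 258  25  20 227] [362.  320.1] [36.9 49.7] [ -32.2 -123.3] [364.7 322.4 110. ]
```

View pics/w18.png

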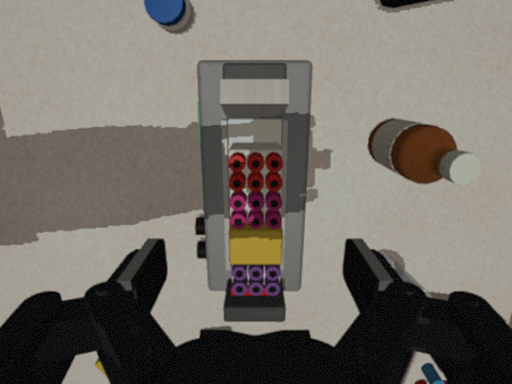

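View pics/t18.png

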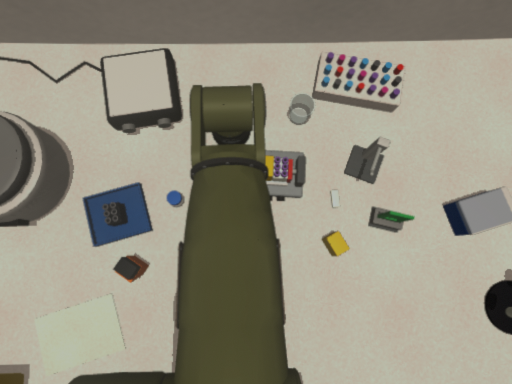

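step_arm(claw=[1, 1, 1, 1, 1, 1, 1, 1, 1, 1], delta_pos=[[-0.025, 0.026, 0], [-0.03, 0.031, 0], [-0.03, 0.031, 0], [-0.03, 0.031, 0], [-0.03, 0.031, 0], [-0.03, 0.031, 0], [-0.03, 0.031, 0], [-0.03, 0.031, 0], [-0.028, 0.027, 0], [0, 0, 0]], twist=[[0, 0, 0.114], [0, 0, 0.12], [0, 0, 0.12], [0, 0, 0.12], [0, 0, 0.12], [0, 0, 0.12], [0, 0, 0.12], [0, 0, 0.12], [0, 0, 0.12], [0, 0, 0]])

```text
clock: 31.65
eef_pos: [360.6, 323.2, 239.7]
orientation: [[-0.0, 0.53, 0.848], [0.0, 0.848, -0.53], [-1.0, 0.0, -0.0]]
contact_force: [0.1, 0.2, 0.6]
width: 1.005
```

step_arm(claw=[1, 1], delta_pos=[[0, 0, 0], [0, 0, 0]], twist=[[0, 0, 0], [0, 0, 0]])

```text
clock: 31.85
eef_pos: [363.8, 320.5, 239.6]
orientation: [[0.0, 0.539, 0.843], [-0.0, 0.843, -0.539], [-1.0, -0.0, 0.0]]
contact_force: [-0.6, -0.3, 0.2]
width: 1.001
```

```bash
python3 - <<'E'
from wc import *
import pickle
st(); s=snap("wrist","w19"); pickle.dump(s,open("w19.pkl","wb"))
E
```

```text
t 31.85 tcp [363.8 320.5 239.6] yaw 57.41 down [ 0. -0. -1.] F [-0.6 -0.3  0.2] w 85.1 q6 [ 37. -20.]
```

View pics/w19.png

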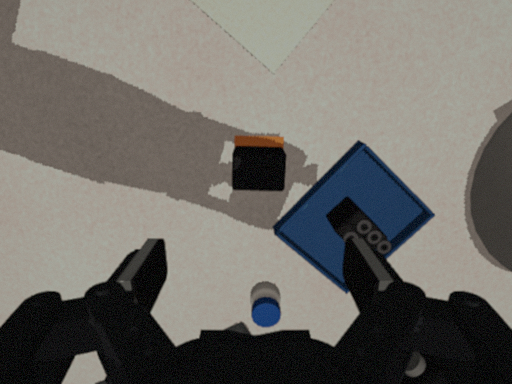

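```bash
python3 - <<'E'
from wc import *
import pickle
s=pickle.load(open("w19.pkl","rb"));g=s["frame"].sum(2)//3
print(g[135:200,262].tolist());print(g[185,225:295].tolist())
p=plane(s,[(233,189.5),(285,189.5),(259.2,189.5)],110);print(p.round(1),np.linalg.norm(p[1]-p[0]))
u=np.array([-.843,.539,0]);print(p[2]+19*u)
cv2.imwrite("pics/w19z.png",cv2.resize(s["frame"][125:205,215:305,::-1],None,fx=6,fy=6,interpolation=cv2.INTER_CUBIC))
E
```

```text
[102, 104, 90, 67, 67, 64, 67, 65, 66, 66, 62, 41, 15, 11, 1, 6, 2, 4, 4, 18, 7, 10, 13, 18, 6, 7, 14, 1, 2, 12, 8, 11, 1, 15, 8, 10, 9, 5, 8, 7, 14, 15, 6, 8, 0, 13, 4, 16, 13, 6, 5, 15, 9, 1, 3, 53, 85, 106, 108, 105, 107, 104, 106, 101, 104]
[159, 161, 160, 137, 116, 108, 89, 45, 13, 9, 6, 19, 22, 10, 0, 23, 2, 10, 19, 6, 5, 4, 0, 17, 21, 23, 12, 4, 12, 9, 1, 19, 18, 11, 0, 11, 20, 5, 16, 10, 13, 0, 15, 8, 10, 12, 0, 12, 14, 3, 5, 17, 1, 2, 19, 1, 10, 7, 13, 51, 101, 108, 104, 99, 97, 103, 110, 132, 149, 156]
[[362.4 296.2 110. ]
 [388.8 337.3 110. ]
 [375.7 316.9 110. ]] 48.84957067812261
[359.68781002 327.156139   110.        ]
```

View pics/w19z.png

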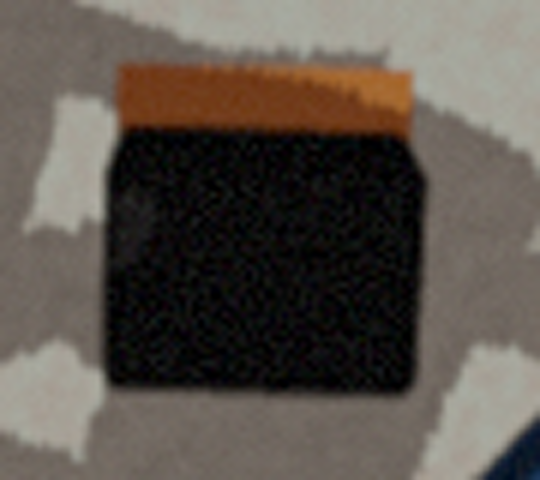

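```bash
python3 - <<'E'
from wc import *
import pickle
s=pickle.load(open("w19.pkl","rb"))
p=plane(s,[(259.2,154.8),(259.2,189.5)],110);print(p.round(1),np.linalg.norm(p[1]-p[0]),p.mean(0))
p=plane(s,[(259.2,136.5)],75);print("orange top edge z75",p.round(1), "-> origin", p[0]-35*np.array([-.843,.539,0]))
E
```

```text
[[347.8 334.6 110. ]
 [375.7 316.9 110. ]] 33.03572988938203 [361.75647276 325.76294946 110.        ]
orange top edge z75 [[338.  341.4  75. ]] -> origin [367.51717389 322.55654882  75.        ]
```

step_arm(claw=[1, 1, 1, 1, 1, 1, -1, -1, -1, -1], delta_pos=[[-0.002, 0.0045, -0.04], [0, 0, -0.045], [0, 0, -0.045], [0, 0, -0.03], [0, 0, -0.012], [0, 0, 0], [0, 0, 0], [0, 0, 0], [0, 0, 0], [0, 0, 0]], twist=[[0, 0, 0], [0, 0, 0], [0, 0, 0], [0, 0, 0], [0, 0, 0], [0, 0, 0], [0, 0, 0], [0, 0, 0], [0, 0, 0], [0, 0, 0]])

```text
clock: 32.9
eef_pos: [361.9, 326.0, 69.5]
orientation: [[0.002, 0.537, 0.844], [0.002, 0.844, -0.537], [-1.0, 0.003, 0.001]]
contact_force: [-0.3, -1.8, 7.3]
width: 0.578
```

```bash
python3 - <<'E'
from wc import *
st(); snap("wrist","w20")
E
```

```text
t 32.9 tcp [361.9 326.   69.5] yaw 57.53 down [ 0.002  0.002 -1.   ] F [-0.3 -1.8  7.3] w 49.2 q6 [ 38. -20.]
```

View pics/w20.png

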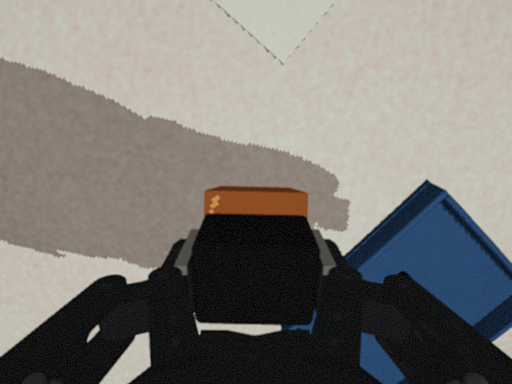

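```bash
python3 - <<'E'
from wc import *
s=snap("wrist");g=s["frame"].sum(2)//3
print(g[180:235,255].tolist(),g[312:332,255].tolist())
x=st()["eef_pos"]
p=plane(s,[(255,323)],110)[0]; q=plane(s,[(255,187)],75)[0]
u=np.array([-.844,.537,0])
for a,o in((p,-13),(q,35)):
  d=(a-x); print("along y rel TCP",d@u, "origin at",d@u-o)
E
```

```text
[133, 132, 131, 131, 131, 129, 106, 69, 46, 44, 48, 66, 78, 83, 84, 81, 82, 85, 84, 82, 86, 85, 87, 85, 88, 83, 81, 82, 86, 82, 86, 87, 84, 77, 59, 21, 18, 3, 4, 10, 12, 18, 16, 17, 19, 2, 18, 10, 18, 2, 9, 16, 22, 21, 3] [7, 9, 7, 22, 18, 26, 15, 14, 13, 16, 4, 39, 130, 186, 192, 189, 187, 188, 187, 187]
t 33.0 tcp [361.9 326.   69.5] yaw 57.52 down [ 0.002  0.002 -1.   ] F [-1.7 -1.5  8.9] w 49.0 q6 [ 38. -20.]
along y rel TCP -15.841774276855206 origin at -2.8417742768552063
along y rel TCP 31.987258897201148 origin at -3.012741102798852
```

step_arm(claw=[-1, -1, -1, -1, -1, -1, -1, -1, -1, -1], delta_pos=[[0, 0, 0.035], [0, 0, 0.05], [0, 0, 0.05], [0.026, -0.022, 0], [0.033, -0.03, 0], [0.034, -0.03, 0], [0.034, -0.03, 0], [0.034, -0.03, 0], [0.034, -0.03, 0], [0.034, -0.03, 0]], twist=[[0, 0, 0], [0, 0, 0], [0, 0, 0], [0, 0, -0.13], [0, 0, -0.13], [0, 0, -0.13], [0, 0, -0.13], [0, 0, -0.13], [0, 0, -0.13], [0, 0, -0.13]])

```text
clock: 34.0
eef_pos: [591.4, 122.0, 203.7]
orientation: [[0.001, 0.996, 0.088], [0.0, 0.088, -0.996], [-1.0, 0.001, -0.0]]
contact_force: [-0.3, 1.0, -1.2]
width: 0.581
```

step_arm(claw=[-1, -1, -1, -1, -1], delta_pos=[[0.034, -0.03, 0], [0.003, -0.002, 0], [0, 0, 0], [0, 0, 0], [0, 0, 0]], twist=[[0, 0, -0.13], [0, 0, -0.035], [0, 0, 0], [0, 0, 0], [0, 0, 0]])

```text
clock: 34.5
eef_pos: [626.7, 92.4, 203.3]
orientation: [[0.0, 0.998, -0.069], [0.0, -0.069, -0.998], [-1.0, 0.0, -0.0]]
contact_force: [0.1, -0.1, -1.2]
width: 0.579
```

```bash
python3 - <<'E'
from wc import *
st(); snap("wrist","w21")
E
```

```text
t 34.5 tcp [626.7  92.4 203.3] yaw -3.94 down [ 0.  0. -1.] F [ 0.1 -0.1 -1.2] w 49.2 q6 [5. 9.]
```

View pics/w21.png

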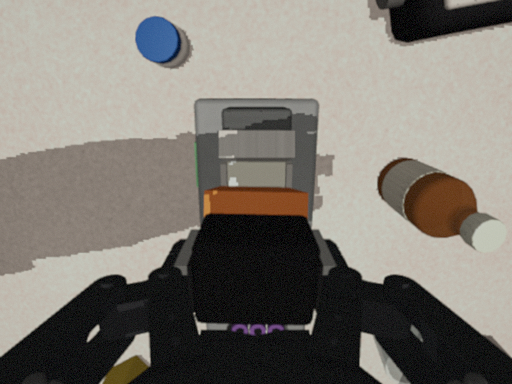

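step_arm(claw=[-1, -1, -1, -1, -1, -1], delta_pos=[[0.001, 0, -0.025], [0, 0, -0.03], [0, 0, -0.015], [0, 0, -0.006], [0, 0, 0], [0, 0, 0]], twist=[[0, 0, 0], [0, 0, 0], [0, 0, 0], [0, 0, 0], [0, 0, 0], [0, 0, 0]])

```text
clock: 35.15
eef_pos: [628.4, 91.9, 127.8]
orientation: [[0.001, 0.998, -0.071], [0.0, -0.071, -0.998], [-1.0, 0.001, -0.0]]
contact_force: [0.4, 3.5, -3.7]
width: 0.585
```

```bash
python3 - <<'E'
from wc import *
st(); snap("wrist","w22"); s=snap("scene"); cv2.imwrite("pics/s22.png",cv2.resize(s["frame"][170:300,190:350,::-1],None,fx=4,fy=4,interpolation=cv2.INTER_CUBIC))
E
```

```text
t 35.15 tcp [628.4  91.9 127.8] yaw -4.05 down [ 0.001  0.    -1.   ] F [ 0.4  3.5 -3.7] w 49.7 q6 [5. 9.]
```

View pics/s22.png

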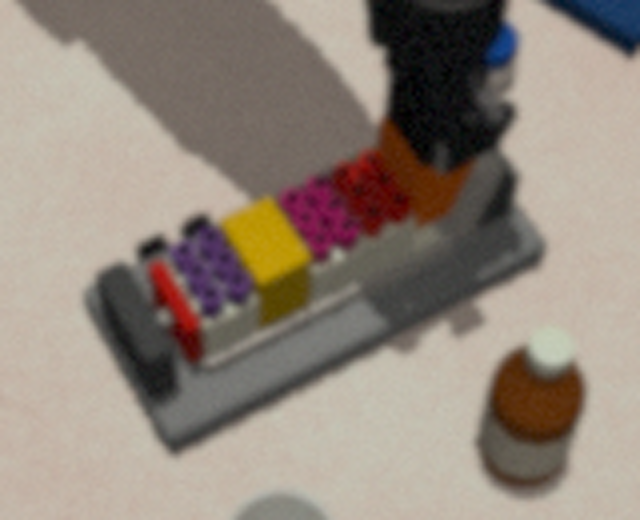

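View pics/w22.png

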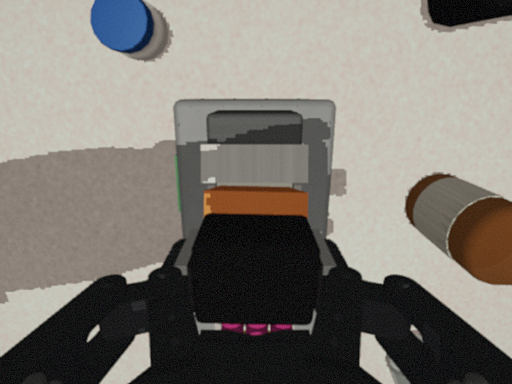

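step_arm(claw=[-1, -1, -1, -1, -1], delta_pos=[[0, 0, -0.003], [0, 0, -0.003], [0, -0.0005, -0.002], [0, 0, 0], [0, 0, 0]], twist=[[0, 0, 0], [0, 0, 0], [0, 0, 0], [0, 0, 0], [0, 0, 0]])

```text
clock: 35.75
eef_pos: [628.5, 91.3, 119.3]
orientation: [[0.001, 0.997, -0.071], [0.0, -0.071, -0.997], [-1.0, 0.001, -0.0]]
contact_force: [1.2, 5.7, -0.7]
width: 0.58
```

step_arm(claw=[-1, -1, -1, -1, -1], delta_pos=[[0, -0.0007, -0.0025], [0, -0.0007, -0.0025], [0, 0, 0], [0, 0, 0], [0, 0, 0]], twist=[[0, 0, 0], [0, 0, 0], [0, 0, 0], [0, 0, 0], [0, 0, 0]])

```text
clock: 36.25
eef_pos: [628.6, 90.0, 114.4]
orientation: [[0.001, 0.997, -0.071], [0.001, -0.071, -0.997], [-1.0, 0.001, -0.001]]
contact_force: [2.6, 6.4, -0.8]
width: 0.574
```

step_arm(claw=[-1, -1, -1, -1, -1, -1, -1], delta_pos=[[0, -0.0006, -0.0025], [0, -0.0006, -0.0025], [0, -0.0006, -0.0025], [0, 0, 0], [0, 0, 0], [0, 0, 0], [0, 0, 0]], twist=[[0, 0, 0], [0, 0, 0], [0, 0, 0], [0, 0, 0], [0, 0, 0], [0, 0, 0], [0, 0, 0]])

```text
clock: 36.95
eef_pos: [628.6, 88.4, 107.0]
orientation: [[0.002, 0.998, -0.071], [0.001, -0.071, -0.998], [-1.0, 0.002, -0.001]]
contact_force: [1.0, 7.7, 0.4]
width: 0.58
```

step_arm(claw=[-1, -1, -1, -1, -1, -1, -1], delta_pos=[[0, -0.0006, -0.0025], [0, -0.0005, -0.0025], [0, -0.0004, -0.002], [0, 0, 0], [0, 0, 0], [0, 0, 0], [0, 0, 0]], twist=[[0, 0, 0], [0, 0, 0], [0, 0, 0], [0, 0, 0], [0, 0, 0], [0, 0, 0], [0, 0, 0]])

```text
clock: 37.65
eef_pos: [628.8, 87.1, 100.2]
orientation: [[0.002, 0.998, -0.07], [0.001, -0.07, -0.998], [-1.0, 0.002, -0.001]]
contact_force: [0.8, 9.0, 0.7]
width: 0.579
```

```bash
python3 - <<'E'
from wc import *
st(); snap("wrist","w23"); s=snap("scene"); cv2.imwrite("pics/s23.png",cv2.resize(s["frame"][170:300,190:350,::-1],None,fx=4,fy=4,interpolation=cv2.INTER_CUBIC))
E
```

```text
t 37.65 tcp [628.8  87.1 100.2] yaw -4.04 down [ 0.002  0.001 -1.   ] F [0.8 9.  0.7] w 49.2 q6 [5. 9.]
```

View pics/s23.png

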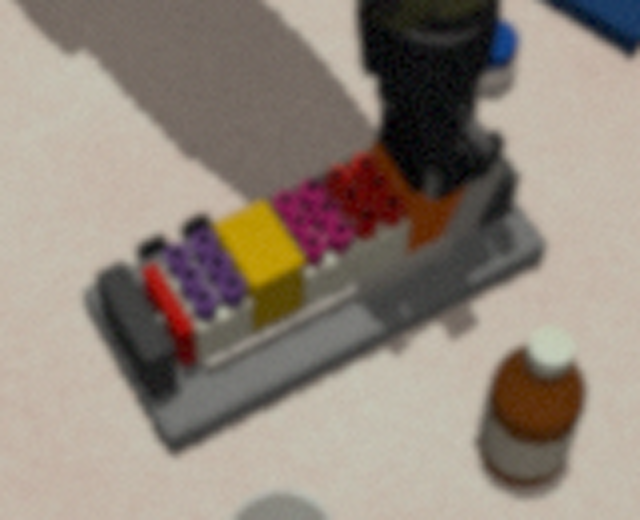

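View pics/w23.png

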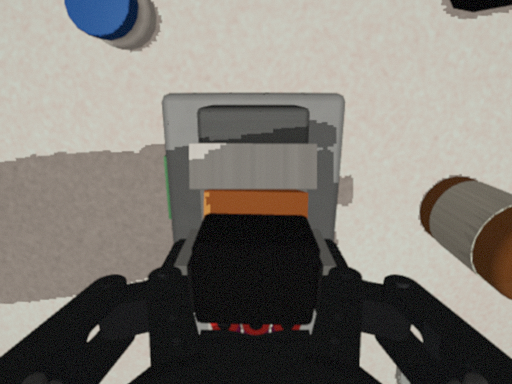

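step_arm(claw=[-1, -1, -1, -1], delta_pos=[[0, 0, -0.001], [0, 0, -0.001], [0, 0, 0], [0, 0, 0]], twist=[[0, 0, 0], [0, 0, 0], [0, 0, 0], [0, 0, 0]])

```text
clock: 38.15
eef_pos: [629.0, 87.1, 99.5]
orientation: [[0.003, 0.998, -0.07], [0.001, -0.07, -0.998], [-1.0, 0.003, -0.001]]
contact_force: [-3.6, 8.1, 11.6]
width: 0.58
```

step_arm(claw=[-1, -1, -1], delta_pos=[[0, 0.0005, -0.001], [0, 0, 0], [0, 0, 0]], twist=[[0, 0, 0], [0, 0, 0], [0, 0, 0]])

```text
clock: 38.45
eef_pos: [629.1, 87.3, 99.5]
orientation: [[0.004, 0.997, -0.071], [0.001, -0.071, -0.998], [-1.0, 0.004, -0.001]]
contact_force: [-6.8, 6.0, 20.5]
width: 0.581
```

step_arm(claw=[1, 1, 1, 1, 1, 1, 1], delta_pos=[[0, 0, 0], [0, 0, 0], [0, 0, 0], [0, 0, 0.02], [0, 0, 0.03], [0, 0, 0.03], [0, 0, 0]], twist=[[0, 0, 0], [0, 0, 0], [0, 0, 0], [0, 0, 0], [0, 0, 0], [0, 0, 0], [0, 0, 0]])

```text
clock: 39.15
eef_pos: [629.7, 86.7, 180.7]
orientation: [[0.007, 0.997, -0.071], [0.0, -0.071, -0.997], [-1.0, 0.007, -0.001]]
contact_force: [0.7, -0.7, 0.9]
width: 1.0
```

```bash
python3 - <<'E'
from wc import *
st(); snap("wrist","w24"); s=snap("scene"); cv2.imwrite("pics/s24.png",cv2.resize(s["frame"][170:300,190:350,::-1],None,fx=4,fy=4,interpolation=cv2.INTER_CUBIC))
E
```

```text
t 39.15 tcp [629.7  86.7 180.7] yaw -4.08 down [ 0.007  0.    -1.   ] F [ 0.7 -0.7  0.9] w 85.0 q6 [5. 9.]
```

View pics/s24.png

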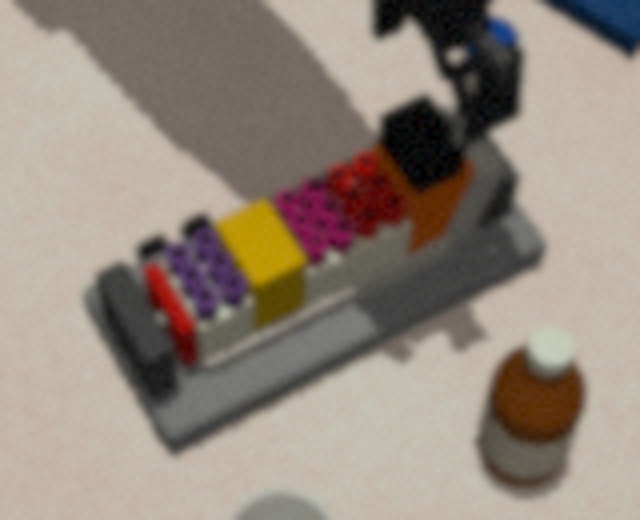

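View pics/w24.png

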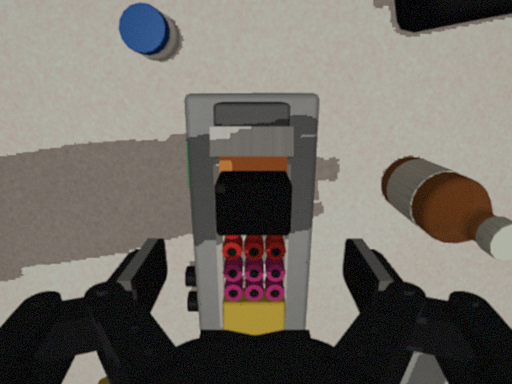

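step_arm(claw=[-1, -1, -1, -1, -1, -1, -1, -1, -1, -1], delta_pos=[[0, 0, 0], [0, 0, 0], [0, 0, 0], [0, 0, 0], [0, 0, -0.02], [0, 0, -0.013], [0, 0, -0.003], [0, 0, -0.002], [0, 0, 0], [0, 0, 0]], twist=[[0, 0, 0], [0, 0, 0], [0, 0, 0], [0, 0, 0], [0, 0, 0], [0, 0, 0], [0, 0, 0], [0, 0, 0], [0, 0, 0], [0, 0, 0]])

```text
clock: 40.25
eef_pos: [628.9, 86.8, 140.2]
orientation: [[0.003, 0.997, -0.071], [0.0, -0.071, -0.997], [-1.0, 0.003, -0.0]]
contact_force: [-3.4, -0.9, 14.3]
width: 0.001
```

step_arm(claw=[-1, -1, -1], delta_pos=[[0, 0, -0.0007], [0, 0, 0], [0, 0, 0]], twist=[[0, 0, 0], [0, 0, 0], [0, 0, 0]])

```text
clock: 40.55
eef_pos: [629.0, 86.8, 140.2]
orientation: [[0.004, 0.997, -0.071], [0.0, -0.071, -0.997], [-1.0, 0.003, -0.0]]
contact_force: [-6.0, -1.1, 20.3]
width: -0.001
```

step_arm(claw=[-1, -1, -1, -1, -1, -1], delta_pos=[[0, 0, 0.02], [0, 0, 0.04], [0, 0, 0.04], [0, 0, 0], [0, 0, 0], [0, 0, 0]], twist=[[0, 0, 0], [0, 0, 0], [0, 0, 0], [0, 0, 0], [0, 0, 0], [0, 0, 0]])

```text
clock: 41.15
eef_pos: [627.8, 86.8, 236.1]
orientation: [[-0.002, 0.997, -0.071], [-0.0, -0.071, -0.997], [-1.0, -0.002, 0.0]]
contact_force: [-0.8, 0.2, 0.6]
width: -0.001
```

```bash
python3 - <<'E'
from wc import *
import pickle
st(); snap("wrist","w25"); s=snap("scene"); t=snap("top","t25")
pickle.dump((s,t),open("st25.pkl","wb"))
cv2.imwrite("pics/s25.png",cv2.resize(s["frame"][230:340,85:235,::-1],None,fx=5,fy=5,interpolation=cv2.INTER_CUBIC))
cv2.imwrite("pics/t25z.png",cv2.resize(t["frame"][125:245,320:440,::-1],None,fx=5,fy=5,interpolation=cv2.INTER_CUBIC))
E
```

```text
t 41.15 tcp [627.8  86.8 236.1] yaw -4.07 down [-0.002 -0.    -1.   ] F [-0.8  0.2  0.6] w -0.1 q6 [5. 9.]
```

View pics/s25.png

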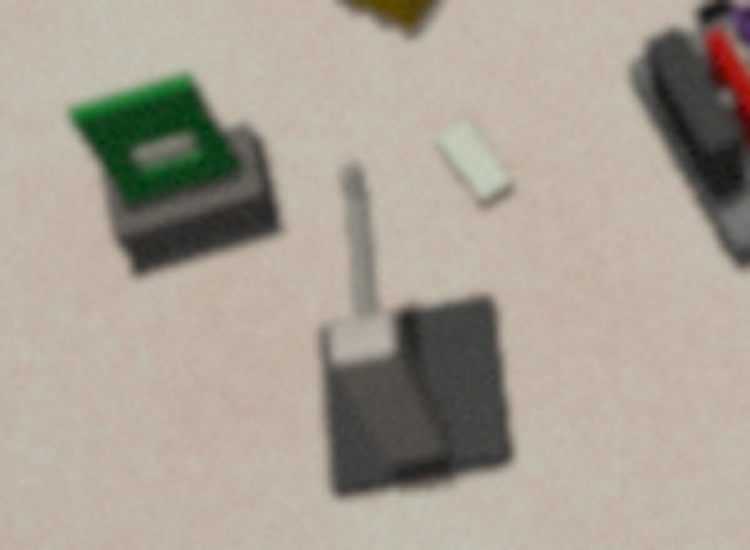

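View pics/t25z.png

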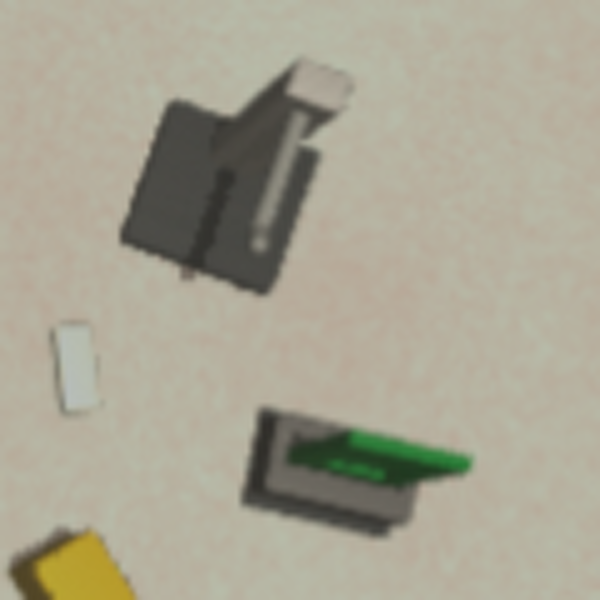

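View pics/w25.png

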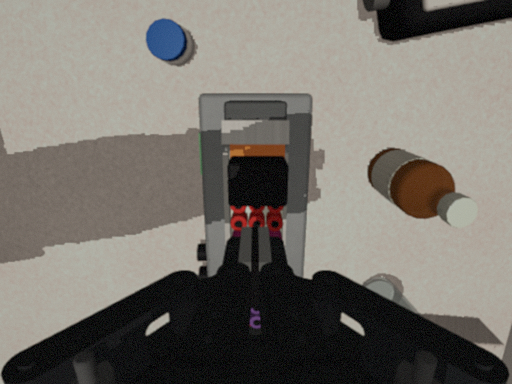

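```bash
python3 - <<'E'
from wc import *
import pickle
s,t=pickle.load(open("st25.pkl","rb"))
T=lambda p:(p[0]/5+320-.4,p[1]/5+125-.4); Sx=lambda p:(p[0]/5+85-.4,p[1]/5+230-.4)
A=plane(t,[T((351,438)),T((470,464))],130);print("tag top ends top",A.round(1).tolist(),A.mean(0).round(1))
B=plane(s,[Sx((190,77)),Sx((73,110))],130);print("scene",B.round(1).tolist(),B.mean(0).round(1))
H=plane(t,[T((260,238)),T((299,116))],[130][0]);print("hook top",H.round(1).tolist())
H2=plane(t,[T((259,245))],145);print("tip@145",H2.round(1))
G=plane(s,[Sx((352,170)),Sx((367,312))],130);print("hook scene",G.round(1).tolist(), plane(s,[Sx((351,165))],145).round(1))
P=plane(t,[T((303,58)),T((353,88)),T((338,112)),T((286,95))],150);print("post top",P.round(1).tolist(),P.mean(0).round(1))
P=plane(t,[T((176,98)),T((320,150)),T((266,294)),T((122,240))],12);print("plate",P.round(1).tolist(),P.mean(0).round(1), [np.hypot(*(P[i]-P[i-1])[:2]).round(1) for i in range(4)],[np.degrees(np.arctan2(*(P[i]-P[i-1])[[1,0]])).round(1) for i in range(4)])
P=plane(t,[T((290,430)),T((420,480)),T((410,525)),T((265,485))],38);print("holder",P.round(1).tolist(),P.mean(0))
E
```

```text
tag top ends top [[490.9, -333.5, 130.0], [477.6, -390.8, 130.0]] [ 484.3 -362.1  130. ]
scene [[492.2, -332.5, 130.0], [477.4, -387.6, 130.0]] [ 484.8 -360.1  130. ]
hook top [[592.9, -294.9, 130.0], [656.3, -318.3, 130.0]]
tip@145 [[ 586.3 -289.3  145. ]]
hook scene [[581.4, -288.3, 130.0], [649.7, -314.3, 130.0]] [[ 587.  -288.2  145. ]]
post top [[680.9, -315.2, 150.0], [665.0, -339.1, 150.0], [652.7, -330.8, 150.0], [661.8, -305.6, 150.0]] [ 665.1 -322.7  150. ]
plate [[700.0, -289.9, 12.0], [668.2, -369.9, 12.0], [585.0, -334.4, 12.0], [617.1, -255.0, 12.0]] [ 642.6 -312.3   12. ] [np.float64(89.9), np.float64(86.1), np.float64(90.5), np.float64(85.5)] [np.float64(-22.8), np.float64(-111.6), np.float64(156.9), np.float64(68.0)]
holder [[505.0, -334.3, 38.0], [477.3, -402.1, 38.0], [453.0, -395.0, 38.0], [475.2, -318.9, 38.0]] [ 477.61005635 -362.55271601   38.        ]
```

step_arm(claw=[-1, -1, -1, -1, -1, -1, -1, -1, 1, 1], delta_pos=[[-0.01, -0.03, 0.01], [-0.013, -0.042, 0], [-0.013, -0.042, 0], [-0.013, -0.042, 0], [-0.013, -0.042, 0], [-0.013, -0.042, 0], [-0.013, -0.042, 0], [-0.013, -0.042, 0], [-0.013, -0.042, 0], [-0.013, -0.042, 0]], twist=[[0, 0, -0.02], [0, 0, -0.02], [0, 0, -0.02], [0, 0, -0.02], [0, 0, -0.02], [0, 0, -0.02], [0, 0, -0.02], [0, 0, -0.015], [0, 0, 0], [0, 0, 0]])

```text
clock: 42.3
eef_pos: [500.3, -322.7, 247.0]
orientation: [[-0.001, 0.975, -0.224], [0.001, -0.224, -0.975], [-1.0, -0.001, -0.0]]
contact_force: [1.0, -0.3, 0.0]
width: 0.333
```

step_arm(claw=[1, 1, 1, 1], delta_pos=[[-0.016, -0.041, 0], [0, 0, 0], [0, 0, 0], [0, 0, 0]], twist=[[0, 0, 0], [0, 0, 0], [0, 0, 0], [0, 0, 0]])

```text
clock: 42.7
eef_pos: [485.5, -361.3, 247.3]
orientation: [[-0.0, 0.975, -0.223], [0.001, -0.223, -0.975], [-1.0, -0.0, -0.0]]
contact_force: [-0.1, 0.4, 0.3]
width: 0.99
```

```bash
python3 - <<'E'
from wc import *
import pickle
st(); s=snap("wrist","w26"); t=snap("top","t26"); c=snap("scene","s26");pickle.dump((s,t,c),open("p26.pkl","wb"))
cv2.imwrite("pics/w26z.png",cv2.resize(s["frame"][120:260,190:400,::-1],None,fx=3.5,fy=3.5,interpolation=cv2.INTER_CUBIC))
E
```

```text
t 42.7 tcp [ 485.5 -361.3  247.3] yaw -12.9 down [-0.     0.001 -1.   ] F [-0.1  0.4  0.3] w 84.2 q6 [-40. -27.]
```

View pics/w26.png

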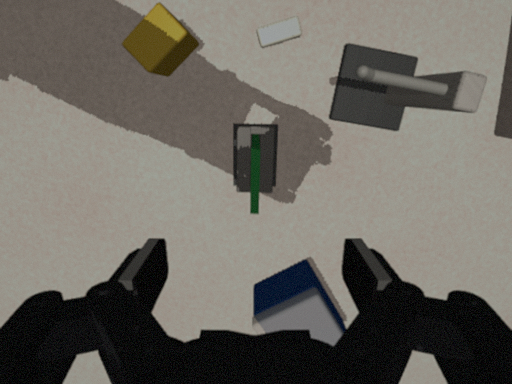

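View pics/w26z.png

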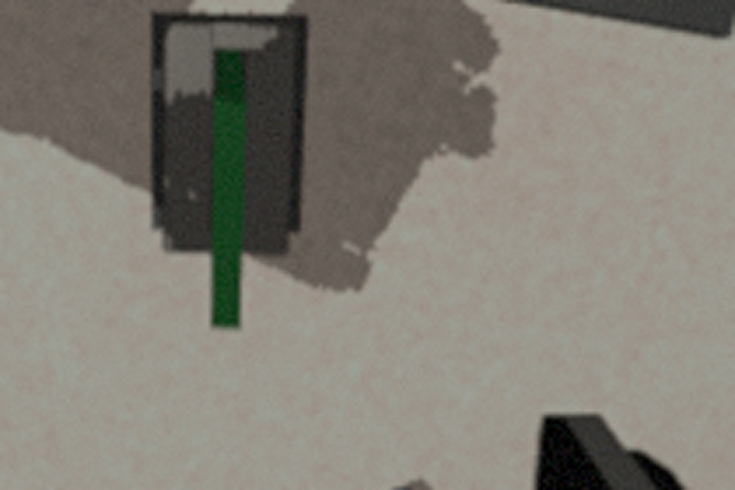

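View pics/t26.png

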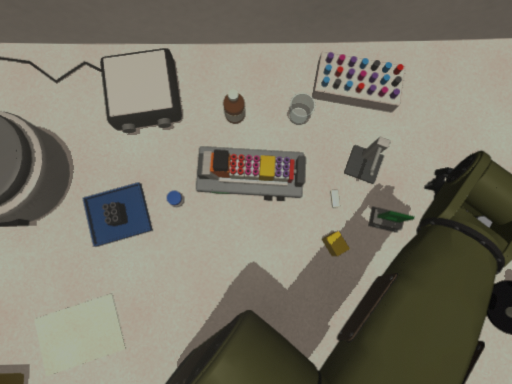

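```bash
python3 - <<'E'
from wc import *
import pickle
s,t,c=pickle.load(open("p26.pkl","rb"))
Z=lambda p:(p[0]/3.5+190-.4,p[1]/3.5+120-.4)
A=plane(s,[Z((231,103)),Z((226,325))],130);print("tag top",A.round(1).tolist(),A.mean(0).round(1),np.hypot(*(A[0]-A[1])[:2]),np.degrees(np.arctan2(*(A[0]-A[1])[[1,0]])))
cv2.imwrite("pics/w26h.png",cv2.resize(s["frame"][30:140,320:500,::-1],None,fx=4.4,fy=4.4,interpolation=cv2.INTER_CUBIC))
E
```

```text
tag top [[492.3, -334.3, 130.0], [477.9, -391.2, 130.0]] [ 485.1 -362.7  130. ] 58.683645646165694 75.8213088332839
```

View pics/w26h.png

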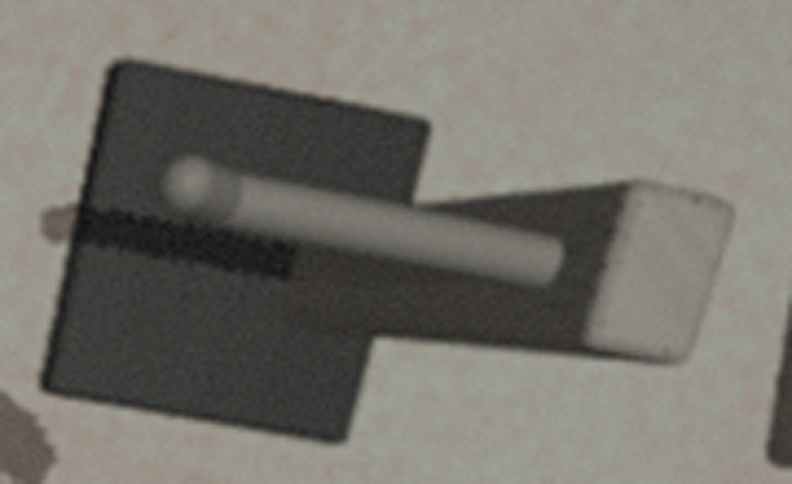

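```bash
python3 - <<'E'
from wc import *
import pickle
s,t,c=pickle.load(open("p26.pkl","rb"))
Z=lambda p:(p[0]/4.4+320-.4,p[1]/4.4+30-.4)
A=plane(s,[Z((232,200)),Z((555,258))],130);d=A[1]-A[0];print("bar",A.round(1).tolist(),np.hypot(*d[:2]),np.degrees(np.arctan2(d[1],d[0])))
print("tip",plane(s,[Z((186,184))],143).round(1))
P=plane(s,[Z(p) for p in((637,183),(733,208),(683,362),(588,343))],150);print(P.round(1).tolist(),P.mean(0).round(1),[np.degrees(np.arctan2(*(P[i]-P[i-1])[[1,0]])).round(1) for i in range(4)])
P=plane(s,[Z(p) for p in((112,62),(430,123),(345,440),(45,388))],12);print(P.round(1).tolist(),P.mean(0).round(1),[np.degrees(np.arctan2(*(P[i]-P[i-1])[[1,0]])).round(1) for i in range(4)])
E
```

```text
bar [[598.9, -295.8, 130.0], [659.1, -319.0, 130.0]] 64.54798113425453 -21.088983747909147
tip [[ 586.4 -291.1  143. ]]
[[662.7, -307.1, 150.0], [680.1, -314.7, 150.0], [669.7, -339.9, 150.0], [652.1, -332.8, 150.0]] [ 666.1 -323.6  150. ] [np.float64(67.7), np.float64(-23.7), np.float64(-112.5), np.float64(158.1)]
[[616.5, -257.2, 12.0], [698.9, -289.8, 12.0], [666.9, -369.7, 12.0], [585.2, -336.9, 12.0]] [ 641.9 -313.4   12. ] [np.float64(68.6), np.float64(-21.6), np.float64(-111.8), np.float64(158.1)]
```

step_arm(claw=[1, 1, 1, 1, 1, 1, -1, -1, -1, -1], delta_pos=[[0, -0.001, -0.03], [0, 0, -0.04], [0, 0, -0.04], [0, 0, -0.03], [0, 0, -0.01], [0, 0, 0], [0, 0, 0], [0, 0, 0], [0, 0, 0], [0, 0, 0]], twist=[[0, 0, -0.01], [0, 0, 0], [0, 0, 0], [0, 0, 0], [0, 0, 0], [0, 0, 0], [0, 0, 0], [0, 0, 0], [0, 0, 0], [0, 0, 0]])

```text
clock: 43.85
eef_pos: [485.4, -363.4, 98.4]
orientation: [[0.001, 0.972, -0.234], [-0.001, -0.234, -0.972], [-1.0, 0.001, 0.001]]
contact_force: [-0.2, 0.3, -0.2]
width: 0.334
```

step_arm(claw=[-1, -1, -1], delta_pos=[[0, 0, 0], [0, 0, 0], [0, 0, 0]], twist=[[0, 0, 0], [0, 0, 0], [0, 0, 0]])

```text
clock: 44.15
eef_pos: [485.3, -363.3, 98.0]
orientation: [[0.001, 0.972, -0.234], [-0.0, -0.234, -0.972], [-1.0, 0.001, 0.0]]
contact_force: [-0.8, -0.7, 4.6]
width: 0.085
```

```bash
python3 - <<'E'
from wc import *
st(); s=snap("wrist","w27")
E
```

```text
t 44.15 tcp [ 485.3 -363.3   98. ] yaw -13.52 down [ 0.001 -0.    -1.   ] F [-0.8 -0.7  4.6] w 7.2 q6 [-40. -27.]
```

View pics/w27.png

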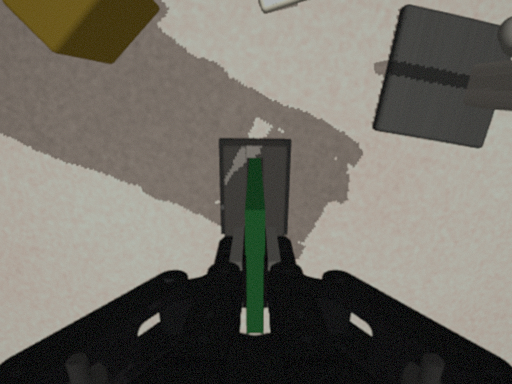

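```bash
python3 - <<'E'
from wc import *
s=snap("wrist"); x=ctrl.state()["eef_pos"]
A=plane(s,[(255,209),(255,332)],130); print(A.round(1).tolist(),A.mean(0)-x,np.linalg.norm(A[0]-A[1]))
E
```

```text
[[492.3, -333.7, 130.0], [478.4, -391.7, 130.0]] [-3.49917409e-03  5.90856118e-01  3.19974543e+01] 59.59667703828039
```

step_arm(claw=[-1, -1, -1, -1, -1, -1, -1, -1, -1, -1], delta_pos=[[0, 0, 0.015], [0, 0, 0.025], [0, 0, 0.026], [0, 0, 0], [0.014, 0.0155, 0], [0.02, 0.022, 0], [0.02, 0.022, 0], [0.02, 0.023, 0], [0, 0, 0], [0, 0, 0]], twist=[[0, 0, 0], [0, 0, 0], [0, 0, 0], [0, 0, 0], [0, 0, -0.04], [0, 0, -0.04], [0, 0, -0.04], [0, 0, -0.025], [0, 0, 0], [0, 0, 0]])

```text
clock: 45.25
eef_pos: [559.1, -280.3, 163.3]
orientation: [[-0.001, 0.929, -0.371], [0.0, -0.371, -0.929], [-1.0, -0.001, 0.0]]
contact_force: [0.1, -0.7, -0.5]
width: 0.082
```

step_arm(claw=[-1, -1], delta_pos=[[0, 0, 0], [0, 0, 0]], twist=[[0, 0, 0], [0, 0, 0]])

```text
clock: 45.45
eef_pos: [558.6, -281.4, 163.6]
orientation: [[-0.0, 0.928, -0.373], [0.0, -0.373, -0.928], [-1.0, -0.0, 0.0]]
contact_force: [-0.5, 0.2, -0.1]
width: 0.086
```

```bash
python3 - <<'E'
from wc import *
st(); s=snap("wrist","w28"); c=snap("scene"); cv2.imwrite("pics/s28.png",cv2.resize(c["frame"][220:340,85:235,::-1],None,fx=5,fy=5,interpolation=cv2.INTER_CUBIC))
E
```

```text
t 45.45 tcp [ 558.6 -281.4  163.6] yaw -21.88 down [-0.  0. -1.] F [-0.5  0.2 -0.1] w 7.3 q6 [-30.  -8.]
```

View pics/w28.png

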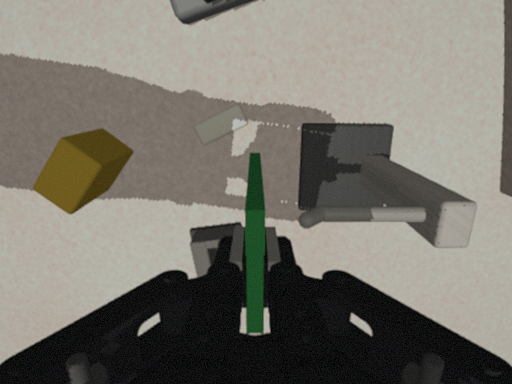

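View pics/s28.png

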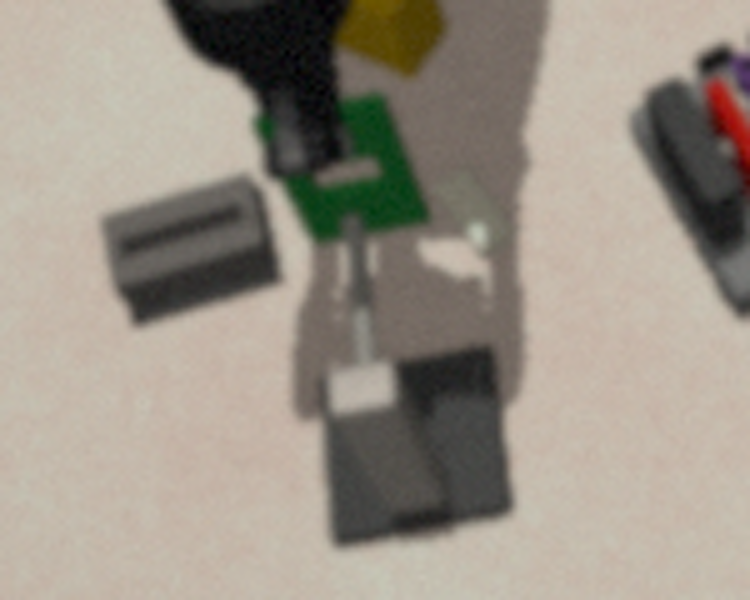

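```bash
python3 - <<'E'
from wc import *
s=snap("wrist"); x=st()["eef_pos"]; u=np.array([.928,-.373,0]);v=np.array([.373,.928,0])
g=s["frame"].sum(2)//3
for c in (335,360,395,420): print(c,g[200:230,c].tolist())
for px,z in (((340,214.5),130),((395,214.5),130),((420,214.5),130),((309,220),144)):
  d=plane(s,[px],z)[0]-x; print(px,"along",(d@u).round(1),"lat",(d@v).round(1))
E
```

```text
t 45.6 tcp [ 558.8 -281.2  163.6] yaw -21.88 down [-0. -0. -1.] F [-0.9 -0.8 -0.8] w 6.8 q6 [-30.  -8.]
335 [71, 74, 73, 77, 73, 70, 69, 69, 77, 80, 85, 85, 88, 92, 91, 94, 91, 90, 83, 79, 75, 98, 147, 172, 174, 173, 171, 169, 171, 175]
360 [68, 69, 66, 71, 71, 65, 68, 71, 77, 79, 85, 82, 89, 91, 86, 88, 92, 87, 85, 84, 73, 100, 158, 174, 175, 172, 175, 177, 177, 175]
395 [64, 65, 71, 68, 70, 64, 69, 81, 97, 112, 117, 125, 133, 138, 142, 145, 142, 139, 140, 133, 127, 118, 145, 172, 176, 172, 172, 175, 177, 178]
420 [67, 66, 71, 69, 66, 68, 66, 83, 100, 110, 118, 122, 131, 138, 144, 143, 142, 139, 140, 134, 127, 113, 83, 69, 72, 68, 63, 67, 70, 68]
(340, 214.5) along 53.3 lat 1.0
(395, 214.5) along 88.5 lat 0.8
(420, 214.5) along 104.9 lat 0.7
(309, 220) along 31.3 lat 3.4
```

step_arm(claw=[-1, -1, -1, -1, -1, -1], delta_pos=[[0.0115, -0.0046, 0], [0.0115, -0.0046, 0], [0.0115, -0.0046, 0], [0.0115, -0.0047, 0], [0.0115, -0.0047, 0], [0, 0, 0]], twist=[[0, 0, 0], [0, 0, 0], [0, 0, 0], [0, 0, 0], [0, 0, 0], [0, 0, 0]])

```text
clock: 46.2
eef_pos: [617.1, -304.4, 163.1]
orientation: [[-0.0, 0.928, -0.372], [0.0, -0.372, -0.928], [-1.0, -0.0, -0.0]]
contact_force: [-0.7, 0.7, -1.7]
width: 0.089
```

```bash
python3 - <<'E'
from wc import *
st(); s=snap("wrist","w29"); c=snap("scene"); cv2.imwrite("pics/s29.png",cv2.resize(c["frame"][220:340,85:235,::-1],None,fx=5,fy=5,interpolation=cv2.INTER_CUBIC))
E
```

```text
t 46.2 tcp [ 617.1 -304.4  163.1] yaw -21.84 down [-0.  0. -1.] F [-0.7  0.7 -1.7] w 7.6 q6 [-29.  -7.]
```

View pics/w29.png

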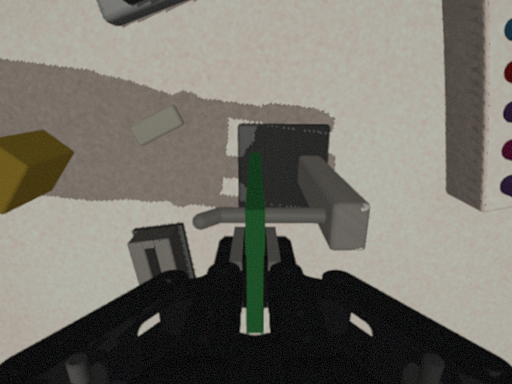

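View pics/s29.png

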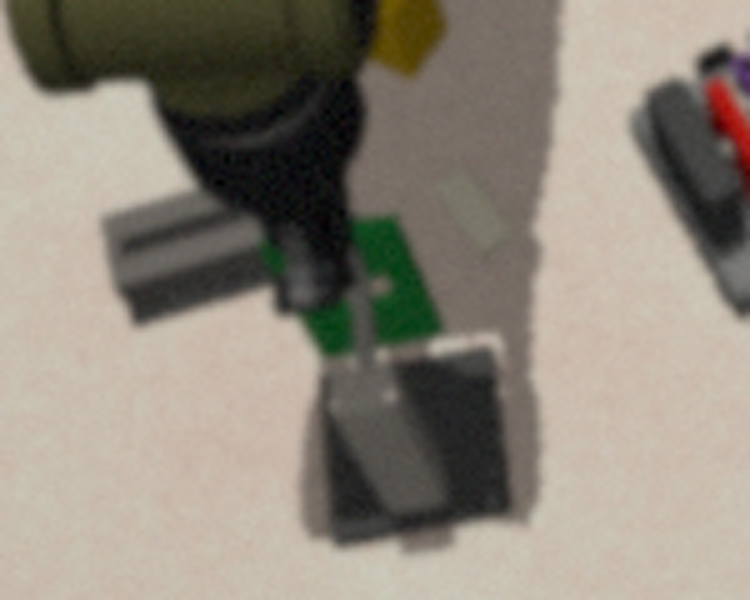

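step_arm(claw=[-1, -1, -1, -1, -1, -1], delta_pos=[[0, 0, -0.006], [0, 0, -0.006], [0, 0, -0.002], [0, 0, -0.001], [0, 0, 0], [0, 0, 0]], twist=[[0, 0, 0], [0, 0, 0], [0, 0, 0], [0, 0, 0], [0, 0, 0], [0, 0, 0]])

```text
clock: 46.9
eef_pos: [616.7, -303.9, 148.8]
orientation: [[0.0, 0.928, -0.372], [-0.0, -0.372, -0.928], [-1.0, 0.0, 0.0]]
contact_force: [-0.9, -0.1, -1.2]
width: 0.088
```

step_arm(claw=[-1, -1, -1], delta_pos=[[0, 0, -0.001], [0, 0, 0], [0, 0, 0]], twist=[[0, 0, 0], [0, 0, 0], [0, 0, 0]])

```text
clock: 47.2
eef_pos: [616.8, -303.9, 147.9]
orientation: [[0.0, 0.928, -0.372], [-0.0, -0.372, -0.928], [-1.0, 0.001, 0.0]]
contact_force: [-0.5, 0.1, 2.0]
width: 0.086
```

step_arm(claw=[-0.7, -0.6, -0.5, -0.4, -0.4, -0.4], delta_pos=[[0, 0, 0], [0, 0, 0], [0, 0, 0], [0, 0, 0], [0, 0, 0], [0, 0, 0]], twist=[[0, 0, 0], [0, 0, 0], [0, 0, 0], [0, 0, 0], [0, 0, 0], [0, 0, 0]])

```text
clock: 47.8
eef_pos: [616.7, -303.9, 147.6]
orientation: [[-0.0, 0.928, -0.372], [0.0, -0.372, -0.928], [-1.0, -0.0, 0.0]]
contact_force: [0.7, 0.3, 0.1]
width: 0.303
```

step_arm(claw=[-0.4, -0.4, -0.4, -0.4, -0.4, -0.4, -0.4], delta_pos=[[0, 0, 0.01], [0, 0, 0.02], [0, 0, 0.03], [0, 0, 0.03], [0, 0, 0], [0, 0, 0], [0, 0, 0]], twist=[[0, 0, 0], [0, 0, 0], [0, 0, 0], [0, 0, 0], [0, 0, 0], [0, 0, 0], [0, 0, 0]])

```text
clock: 48.5
eef_pos: [616.4, -303.7, 236.6]
orientation: [[-0.001, 0.928, -0.372], [0.001, -0.372, -0.928], [-1.0, -0.002, -0.0]]
contact_force: [1.0, -0.8, -0.3]
width: 0.297
```

```bash
python3 - <<'E'
from wc import *
st(); s=snap("wrist","w30"); c=snap("scene"); cv2.imwrite("pics/s30.png",cv2.resize(c["frame"][220:340,85:235,::-1],None,fx=5,fy=5,interpolation=cv2.INTER_CUBIC))
E
```

```text
t 48.5 tcp [ 616.4 -303.7  236.6] yaw -21.83 down [-0.001  0.001 -1.   ] F [ 1.  -0.8 -0.3] w 25.3 q6 [-29.  -7.]
```

View pics/w30.png

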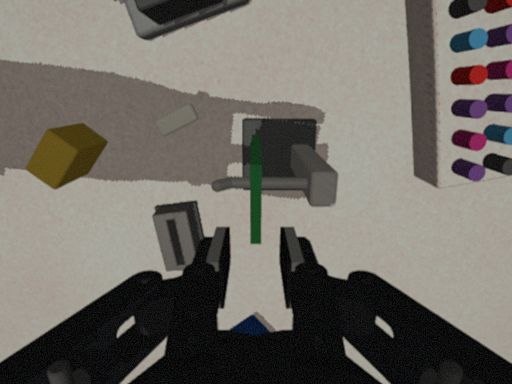

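View pics/s30.png

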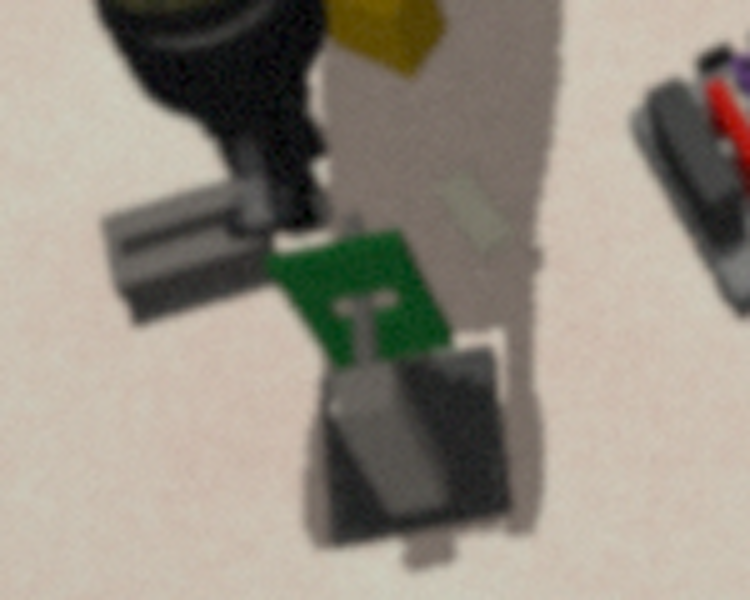

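step_arm(claw=[-0.4, -0.4, -0.4, -0.4, -0.4, -0.4, -0.4, -0.4, -0.4, -0.4], delta_pos=[[0, 0.01, 0.04], [-0.01, 0.03, 0.02], [0, 0.04, 0], [0, 0.04, 0], [0, 0.04, 0], [0, 0.04, 0], [0, 0.04, 0], [0, 0.04, 0], [0, 0.04, 0], [0, 0, 0]], twist=[[0, 0, 0.05], [0, 0, 0.05], [0, 0, 0.05], [0, 0, 0.05], [0, 0, 0.05], [0, 0, 0.06], [0, 0, 0], [0, 0, 0], [0, 0, 0], [0, 0, 0]])

```text
clock: 49.6
eef_pos: [606.3, 20.4, 297.1]
orientation: [[-0.001, 0.998, -0.067], [0.001, -0.067, -0.998], [-1.0, -0.001, -0.001]]
contact_force: [0.9, -0.5, -0.1]
width: 0.297
```

step_arm(claw=[-1, -1, -1], delta_pos=[[0, 0, 0], [0, 0, 0], [0, 0, 0]], twist=[[0, 0, 0], [0, 0, 0], [0, 0, 0]])

```text
clock: 49.9
eef_pos: [606.7, 15.0, 297.3]
orientation: [[-0.0, 0.997, -0.072], [-0.0, -0.072, -0.997], [-1.0, -0.0, 0.0]]
contact_force: [0.1, -1.1, 0.2]
width: 0.003
```

```bash
python3 - <<'E'
from wc import *
import pickle
st(); s=snap("wrist","w31"); c=snap("scene","s31"); t=snap("top","t31"); pickle.dump((s,c,t),open("p31.pkl","wb"))
E
```

```text
t 49.9 tcp [606.7  15.  297.3] yaw -4.15 down [-0. -0. -1.] F [ 0.1 -1.1  0.2] w 0.3 q6 [-2.  2.]
```

View pics/w31.png

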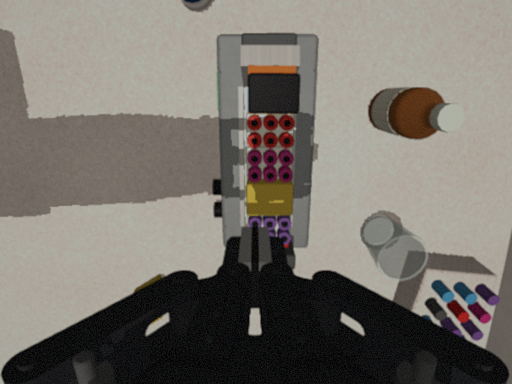

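View pics/s31.png

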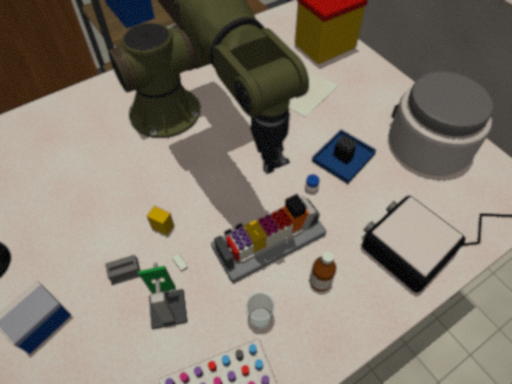

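View pics/t31.png

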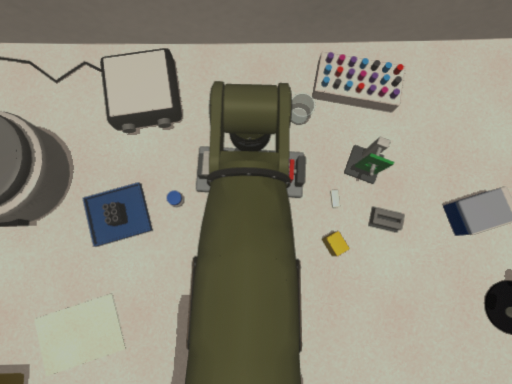

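```bash
python3 - <<'E'
from wc import *
import pickle
s,c,t=pickle.load(open("p31.pkl","rb")); S0=pickle.load(open("S0.pkl","rb"))
for n,f in (("scene0",S0["scene"]),("scene1",c),("top0",S0["top"]),("top1",t)):
  print(n,[b[:3] for b in blobs(f,"red",20) if (b[0][0]<245 and 225<b[0][1]<265 and b[0][0]>220) or (285<b[0][0]<300 and 150<b[0][1]<190)])
a=S0["scene"]["frame"][185:285,200:340,::-1];b=c["frame"][185:285,200:340,::-1]
cv2.imwrite("pics/cmp.png",cv2.resize(b,None,fx=5.5,fy=5.5,interpolation=cv2.INTER_CUBIC))
E
```

```text
scene0 [([234.12, 246.74], 118, [228, 236, 12, 24])]
scene1 [([232.83, 248.16], 125, [227, 236, 12, 25])]
top0 [([289.14, 169.69], 87, [287, 159, 5, 21])]
top1 [([291.31, 169.27], 78, [289, 160, 5, 20])]
```

View pics/cmp.png

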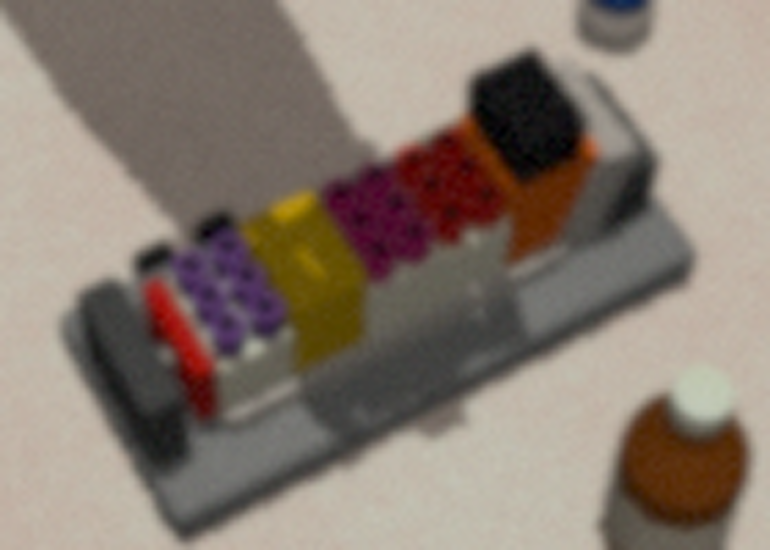

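```bash
python3 -c "
from h import *
st(); print(ctrl.sign_off())"
```

```text
t 50.05 tcp [606.7  15.4 297.5] yaw -4.13 down [-0. -0. -1.] F [ 0.5 -0.9  0.6] w 0.3 q6 [-2.  2.]
the job is handed in; nothing more can be done
None
```

The job is done and handed in at about 50 s of the 208 s allowed; the sign-off gave no verdict.

- **Spent cassette:** it stands upright in the blue tray.
- **Row:** from the pad, the carrier holds violet, one yellow blank, magenta and red. There was no sky-blue cassette in the scene, so one blank filled the row and the other stayed on the table.
- **Wedge:** it is down on the bed. Pushing on its top with the shut fingers met it at 140.2 mm, against 140 mm expected, and it held 20 N without sinking.
- **Tag:** I hung it only after the wedge was locked. It hangs by its eye on the hook, clear of both the tip and the post.

In the last pictures the row is closed, the wedge sits against the stop, and the pad has moved in about 5.5 mm (about 5 mm expected). The bottle, beaker, jar and eraser look undisturbed by eye; I did not measure their positions. The robot was clear of everything, with wrist force near zero.

No check failed. I never saw a block knocked aside. The only disagreement was a few millimetres between the scene and top cameras on block positions, so I used the top and wrist cameras, which mostly agreed within about 3 mm. They differed by about 5 mm on the wedge, where I went with the wrist camera.

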